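# Tidy the eye-test desk after clinic

## Robot

A 7-joint arm with a two-finger parallel gripper is mounted at the origin on the work surface. World frame = base frame: x ahead of the robot, y to its left, z up, the work surface at z = 0. Lengths are in m, angles in rad, forces in N, time in s.
With the tool pointing down it reaches from about 0.425 to 0.925 m from the base axis. Payload 6.8 kg.
Tool frame: the origin (TCP) lies midway between the tips of the shut fingers; the grasp point (between the pads) lies 19 mm behind it (r.grip_point_offset is the distance from the TCP to the grasp point, in m); z points along the fingers, y is the direction in which the jaws open and shut (so a half turn about z gives the same grasp; the last joint's range is limited). The gripper opens to 85 mm and grips with 20 to 120 N. Pads are 22 mm wide; open, the fingers measure 114 mm over their backs; the gripper's body (76 mm by 85 mm) begins 54 mm behind the grasp point. The pads swing forward as they close: fully open they stand 13 mm farther back than shut.
Start: joints at [-1.434, 0.477, 0.022, 1.555, -0.011, 1.109, -0.083], TCP at [0.164, 0.655, 0.231] pointing down, gripper open.
Joint ranges: [-2.96, 2.96], [-0.34, 2.1], [-1.41, 1.46], [0.24, 2.44], [-1.37, 4.51], [0.17, 1.92], [-2.96, 2.96]. Speed limits (rad/s): [2.39, 2.39, 3.14, 3.14, 3.14, 3.14, 3.14].

## Interface

Orientations are given as a rotation vector (axis times angle).
In Python, from bench import r, grab_frame, camera_params gives the robot as it stands.
- The arm moves only by the tool carry_out, never from a script. Its argument "motion" is text: rows parted by semicolons, each of 5 numbers parted by spaces: the closure, from 0 (fully open) to 1 (shut), then the shift along the tool's x, y, z in mm, then the turn about the tool's z in rad. In form: fingers dx dy dz twist; .... A call has exactly 8 rows; each row shifts and turns the commanded pose from where the row before left it, along the tool's axes as they then stand; what a row does not reach is not made up. A row lasts 1/8 s, in which the tool goes at most 62.5 mm and 10.7 degrees, less where a joint would pass 70% of its speed; a pose out of reach is approached as far as the arm can. A call with a gripper value outside its range is refused whole. The fingers move at their own pace and stop on an object; "newtons" is the grip in N (left out, the last holds). Time passes only in rows, so rows that do not move let the fingers close, or fill a call up. It gives the time, the measured TCP pose, the force and the opening at its end, in the units of the state.
- r.get_obs(): the state, without advancing time (a new reading comes with each control period).
- grab_frame(name): name is "scene" or "top" or "wrist"; returns the picture (480x640x3 uint8, red, green, blue); there is no depth.
- camera_params(name): a dict with "fx", "fy", "cx", "cy" (pixels), "eye" and "attitude" of the camera in the world. Camera axes: x right, y down, z forward; pixel columns grow to the right and rows downward; lengths in m; the calibration is good to about 2 mm. A picture is of the moment at which its call begins: read the wrist's pose just before it. camera_params takes no time and is no camera call; for the wrist camera it gives the pose at the moment of the call.
- r.hand_in(): hands the job in, once; it reports no verdict.
The state is a dict: "clock": time; "joints": joint angles; "qvel": joint speeds; "tau": joint torques, N m; "tcp_pos": TCP position; "orientation": TCP orientation; "contact_force": force on the tool from outside, world axes, zero at the start; "moment": the same for the moment, N m; "grip_width": finger opening in m.
Only numpy, scipy, OpenCV 4.12 (cv2) and the standard library are available. Lean on these libraries where they do the work, as an engineer would, in place of code of your own. Each camera call takes 0.05 s, during which the arm holds its last target.

## Task

Tidy the eye-test desk: open the drawer well, put the black occluder and the silver pen torch (whichever of them are out) flat in the drawer, then push it fully shut. Lay every red lens paddle in the red tray and every blue one in the blue tray, each lying flat inside the tray. Leave the bottle, the white pot and the green spectacle case where they stand.

Things in the scene. Friction and masses are not known exactly. Their poses are not given: they have to be found in the camera images.
- red_a_grip (a point): middle of a red lens paddle, 139 mm long, lying flat: red handle 16 mm wide and high, red round frame 48 mm across and 12 mm thick, clear lens. Point on the handle's centre line near its balance, half-way up (8 mm); x along the handle to the lens (handle end 63 mm behind, rim 76 mm ahead), z across the flat; either side may be down. About 70 g. May be absent.
- red_b_grip (a point): middle of a red lens paddle, 139 mm long, lying flat: red handle 16 mm wide and high, red round frame 48 mm across and 12 mm thick, clear lens. Point on the handle's centre line near its balance, half-way up (8 mm); x along the handle to the lens (handle end 63 mm behind, rim 76 mm ahead), z across the flat; either side may be down. About 70 g. May be absent.
- blue_a_grip (a point): middle of a blue lens paddle, 139 mm long, lying flat: blue handle 16 mm wide and high, blue round frame 48 mm across and 12 mm thick, clear lens. Point on the handle's centre line near its balance, half-way up (8 mm); x along the handle to the lens (handle end 63 mm behind, rim 76 mm ahead), z across the flat; either side may be down. About 70 g. May be absent.
- blue_b_grip (a point): middle of a blue lens paddle, 139 mm long, lying flat: blue handle 16 mm wide and high, blue round frame 48 mm across and 12 mm thick, clear lens. Point on the handle's centre line near its balance, half-way up (8 mm); x along the handle to the lens (handle end 63 mm behind, rim 76 mm ahead), z across the flat; either side may be down. About 70 g. May be absent.
- occluder_grip (a point): middle of the occluder, a solid black paddle, 143 mm long, lying flat: handle 16 mm wide and high, opaque black disc 52 mm across and 12 mm thick. Point on the handle's centre line near its balance, half-way up (8 mm); x along the handle to the disc (handle end 63 mm behind, disc rim 80 mm ahead), z across the flat. About 70 g. May be absent.
- torch_grip (a point): the centre of the pen torch: a slim flat-sided silver bar with black ends, 140 mm long, 18 mm wide and high, lying down; x is its long axis, this point is half-way up (9 mm). About 80 g. May be absent.
- red_tray_in (a point): the centre of the inner floor of the red plastic tray, open on top, fixed to the table: 150 mm along its x, 210 mm along its y, 30 mm high, walls and floor 4 mm thick. Two paddles fit side by side along y. z up.
- blue_tray_in (a point): the centre of the inner floor of the blue plastic tray, open on top, fixed to the table: 150 mm along its x, 210 mm along its y, 30 mm high, walls and floor 4 mm thick. Two paddles fit side by side along y. z up.
- unit: the low white drawer unit, fixed to the table, 260 mm deep (x), 230 mm wide (y), 80 mm high, with one grey-fronted drawer facing the robot. Origin at the centre of its underside; the drawer slides out along its -x. The unit's roof starts 115 mm in front of its origin, the shut drawer's front face lies 130 mm in front of it.
- unit_drawer0 (a joint): how far the drawer is out, in m: 0 fully shut, 0.18 its end stop. It slides easily (about 1 N) and stays where it is left; at the start it is shut or up to 20 mm ajar.
- unit_drawer0_handle (a point): the middle of the drawer's steel bar handle: 11 mm thick, 115 mm long along y, level, 35 mm out from the drawer front (29 mm of free gap behind the bar), 44 mm above the table and open to grasping from above. It moves with the drawer.
- drawer_floor (a point): the centre of the drawer's inner floor, 22 mm above the table; axes as the unit's, moves with the drawer. Inside it is 215 mm long (x), 188 mm wide (y), 36 mm deep. The drawer's front panel rises to 67 mm above the table. With the drawer out by D the open part reaches from x = -0.107 to about x = D - 0.115 in this frame.
- spray: bystander: a clear spray-fluid bottle with a blue cap, 52 mm across, 130 mm high, standing on the table; origin at its underside.
- case: bystander: a green spectacle case, 55 x 150 x 40 mm, lying on the roof of the drawer unit, set back from its front; origin at its underside.
- pot: bystander: an empty white pot, 72 mm across, 90 mm high, standing on the table; origin at its underside.
Not all that is in view belongs to the job. Leave any turquoise or yellow look-alike of the part that bears red_b_grip alone.

How it is judged:
By the outcome, as a careful person would: the job done as asked, in the order asked, and still so for the second after the job is handed in, with the robot touching nothing.
Of red_a, red_b, blue_a, blue_b only 3 to 4 are there at a start; the rules pass over those that are not, and their reading is None.
Of occluder, torch only 1 to 2 are there at a start; the rules pass over those that are not, and their reading is None.
At some moment in a run one of red_a, red_b, blue_a, blue_b, occluder, torch may be knocked a few centimetres aside while the robot is not near it.
Once in a run the grip may slacken for a moment while it holds something.
It also fails if it takes over 210 s, if anything falls off the work surface, if the arm or the gripper's body presses on something with over 40 N, if the wrist force passes 120 N, or if a joint passes its speed limit or range.

## Working session

There is one attempt and no reset: what is moved stays moved. The work goes in short steps, Python scripts to look and compute and a tool call to move; the robot and the scene stay as the last step left them, time stands still between calls to the robot, and variables do not carry over. Pictures are saved under pics/ and viewed, and the job is handed in when it is done.

Besides the shell and the picture viewer there is one more tool, called by a JSON object that holds its "fn" and its "kwargs". carry_out: Moves the arm, as the interface text tells. Its arguments: {"type":"object","properties":{"motion":{"type":"string"},"newtons":{"type":"number"}},"required":["motion"]}

```bash
ls; mkdir -p pics
python3 - <<'E'
from bench import r, grab_frame, camera_params
import cv2
for n in ["scene","top","wrist"]:
    p=camera_params(n); print(n,p)
    cv2.imwrite(f"pics/{n}0.png",grab_frame(n)[:,:,::-1])
print(r.get_obs(), r.grip_point_offset)
E
```

```text
pics
scene {'fx': 488.90047933485937, 'fy': 488.90047933485937, 'cx': 323.67162079330615, 'cy': 238.61962919034065, 'eye': array([1.2434624 , 0.51368381, 0.91873176]), 'attitude': array([-1.20217731, -2.32040381,  0.95882965])}
top {'fx': 503.43146499789543, 'fy': 503.43146499789543, 'cx': 314.43954580381586, 'cy': 236.27701654127333, 'eye': array([0.44107759, 0.02715982, 1.10800161]), 'attitude': array([-2.14769733,  2.14587628, -0.11993142])}
wrist {'fx': 351.72149854419723, 'fy': 351.72149854419723, 'cx': 320.76163219704904, 'cy': 241.62144926368592, 'eye': array([0.0897425 , 0.67171183, 0.37309211]), 'attitude': array([2.27504432, 1.77959831, 0.26960727])}
{'clock': 0.15, 'joints': array([-1.43410306,  0.47763154,  0.0223427 ,  1.55617738, -0.01147493,
        1.10929936, -0.08308678]), 'qvel': array([-6.33325377e-05, -3.67999318e-03, -1.24677750e-03, -4.05055857e-03,
        1.71658483e-04, -5.80118697e-04, -2.25883300e-04]), 'tau': array([ 2.48158467e-03, -5.96929514e+01,  1.61003072e+00, -2.81493098e+01,
        1.26336594e-02,  6.53658964e-03, -9.61219712e-06]), 'tcp_pos': array([0.16349321, 0.65445161, 0.23055453]), 'orientation': array([-3.83482527e-01, -3.11804641e+00,  2.17777515e-03]), 'contact_force': array([-0.31158992,  0.48719674, -0.75899788]), 'moment': array([-0.04704886, -0.00171761, -0.00548177]), 'grip_width': 0.08552483262930143} 0.0187
```

View pics/scene0.png

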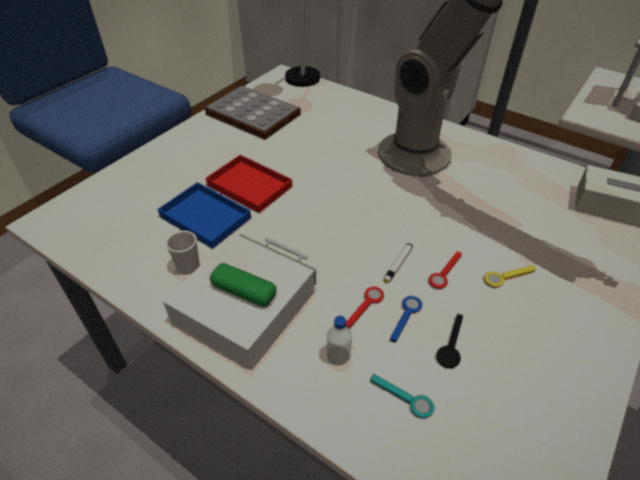

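View pics/top0.png

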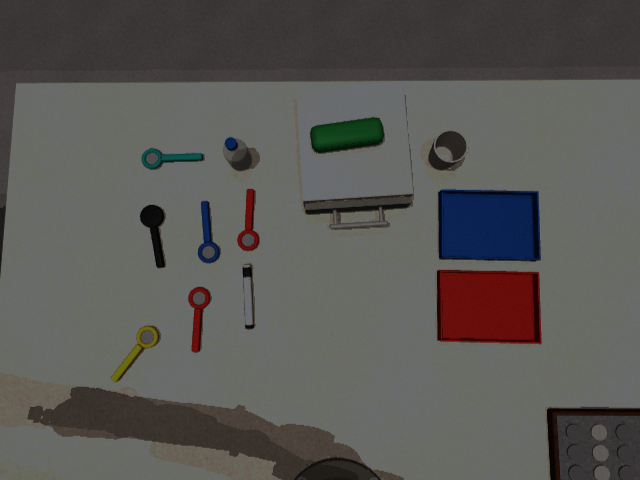

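View pics/wrist0.png

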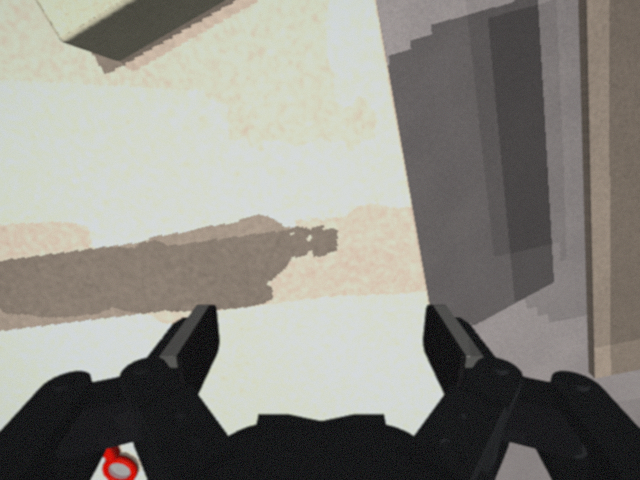

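Top view: red paddles at (248,218) and (198,320), one blue at (207,232), occluder at (153,235), torch at (248,296). The turquoise (172,157) and yellow (135,352) look-alikes stay where they are. Drawer handle is at (359,224), blue tray (489,225), red tray (489,307).

```bash
cat > h.py <<'E'
from bench import r, grab_frame, camera_params
import cv2, numpy as np
from scipy.spatial.transform import Rotation as R
np.set_printoptions(precision=4,suppress=True)
def p2w(p,uv,z):
    uv=np.atleast_2d(uv).astype(float)
    d=np.c_[(uv[:,0]-p['cx'])/p['fx'],(uv[:,1]-p['cy'])/p['fy'],np.ones(len(uv))]
    d=R.from_rotvec(p['attitude']).apply(d); e=p['eye']
    return e+d*((z-e[2])/d[:,2])[:,None]
def w2p(p,X):
    c=R.from_rotvec(p['attitude']).inv().apply(np.atleast_2d(X)-p['eye'])
    return np.c_[p['fx']*c[:,0]/c[:,2]+p['cx'],p['fy']*c[:,1]/c[:,2]+p['cy']]
def save(im,name,box=None,k=1):
    if box: im=im[box[1]:box[3],box[0]:box[2]]
    im=cv2.resize(im,None,fx=k,fy=k,interpolation=cv2.INTER_CUBIC)
    cv2.imwrite(f'pics/{name}.png',im[:,:,::-1])
def st():
    o=r.get_obs(); T=R.from_rotvec(o['orientation']).as_matrix()
    print('t',round(o['clock'],2),'tcp',o['tcp_pos'],'yaw(x axis)',np.arctan2(T[1,0],T[0,0]).round(4),'zax',T[:,2],'w',o['grip_width'].round(4),'F',o['contact_force'],'j',o['joints'])
    return o,T
def plan(target,yaw=None):
    """shift in tool axes (mm), twist for tool x axis world yaw"""
    o,T=st()
    d=np.array(target)-o['tcp_pos']
    a=T.T@d*1000
    print('shift mm',a)
    if yaw is not None:
        c=np.arctan2(T[1,0],T[0,0])
        dy=(yaw-c+np.pi/2)%np.pi-np.pi/2
        print('twist', -dy,' alt',-dy+np.pi*np.sign(dy))  # tool z down
def find(im,p,kind,roi,z=0.008):
    h=cv2.cvtColor(im,cv2.COLOR_RGB2HSV).astype(int); H,S,V=h[...,0],h[...,1],h[...,2]
    m={'red':((H<8)|(H>172))&(S>130)&(V>60),'blue':(H>100)&(H<130)&(S>130),'dark':V<45}[kind]
    k=np.zeros_like(m); k[roi[1]:roi[3],roi[0]:roi[2]]=1; m&=k
    n,l,s,c=cv2.connectedComponentsWithStats(m.astype(np.uint8))
    i=1+np.argmax(s[1:,4]); v,u=np.where(l==i)
    w=p2w(p,np.c_[u,v],z)[:,:2]; mu=w.mean(0)
    a=np.linalg.svd(w-mu,full_matrices=False)[2][0]
    t=(w-mu)@a; q=(w-mu)@np.array([-a[1],a[0]])
    # lens end = wider spread
    lo,hi=t.min(),t.max()
    if np.ptp(q[t<lo+.04])>np.ptp(q[t>hi-.04]): a=-a;t=-t;q=-q; lo,hi=t.min(),t.max()
    hm=(t<hi-.065)
    nrm=np.array([-a[1],a[0]])
    # refine axis through handle end centre and lens centre
    he=mu+a*t[hm].mean()+nrm*((q[hm].min()+q[hm].max())/2)
    fm=t>hi-.05
    fc=mu+a*(hi-.024)+nrm*((q[fm].min()+q[fm].max())/2)
    ax=(fc-he)/np.linalg.norm(fc-he)
    L=hi-lo
    grip=fc+ax*(-(0.076-0.024)) 
    return dict(n=len(u),L=L.round(4),grip=grip,yaw=np.arctan2(ax[1],ax[0]).round(3),width=(np.ptp(q[fm]).round(4),np.ptp(q[hm]).round(4)),mu=mu)
E
python3 - <<'E'
from h import *
p=camera_params('top'); im=grab_frame('top')
save(im,'topL',(90,130,290,400),2.2)
save(im,'topR',(280,80,560,360),2.1)
for k,roi in [('red',(225,180,275,255)),('red',(180,280,220,360)),('blue',(190,190,225,270)),('dark',(130,195,175,275)),('red',(420,260,560,350)),('blue',(420,180,560,265))]:
    print(k,roi,find(im,p,k,roi))
E
```

```text
red (225, 180, 275, 255) {'n': 493, 'L': np.float64(0.1372), 'grip': array([0.6291, 0.1924]), 'yaw': np.float64(3.13), 'width': (np.float64(0.0446), np.float64(0.0156)), 'mu': array([0.614, 0.193])}
red (180, 280, 220, 360) {'n': 514, 'L': np.float64(0.1373), 'grip': array([0.396, 0.301]), 'yaw': np.float64(-0.046), 'width': (np.float64(0.046), np.float64(0.015)), 'mu': array([0.4099, 0.3005])}
blue (190, 190, 225, 270) {'n': 508, 'L': np.float64(0.1372), 'grip': array([0.6021, 0.2863]), 'yaw': np.float64(-3.035), 'width': (np.float64(0.0452), np.float64(0.0162)), 'mu': array([0.5886, 0.2847])}
dark (130, 195, 175, 275) {'n': 780, 'L': np.float64(0.1428), 'grip': array([0.5807, 0.3982]), 'yaw': np.float64(0.21), 'width': (np.float64(0.0529), np.float64(0.019)), 'mu': array([0.5986, 0.4021])}
red (420, 260, 560, 350) {'n': 6601, 'L': np.float64(0.2133), 'grip': array([ 0.4325, -0.3007]), 'yaw': np.float64(1.549), 'width': (np.float64(0.1528), np.float64(0.1528)), 'mu': array([ 0.4327, -0.3266])}
blue (420, 180, 560, 265) {'n': 6903, 'L': np.float64(0.22), 'grip': array([ 0.6091, -0.3707]), 'yaw': np.float64(-1.592), 'width': (np.float64(0.1531), np.float64(0.1532)), 'mu': array([ 0.6094, -0.3368])}
```

```bash
python3 - <<'E'
import cv2
E
ls pics
```

```text
scene0.png
top0.png
topL.png
topR.png
wrist0.png
```

View pics/topL.png

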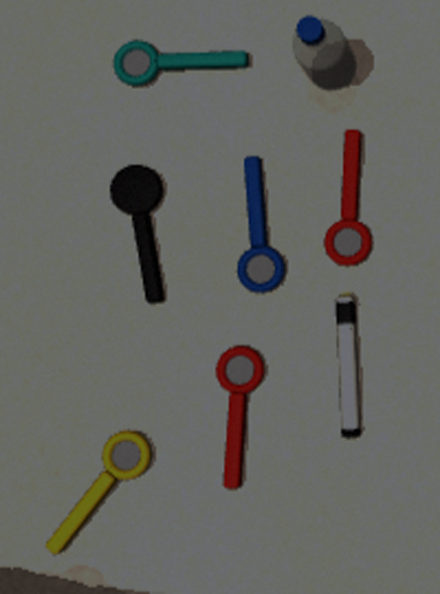

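View pics/topR.png

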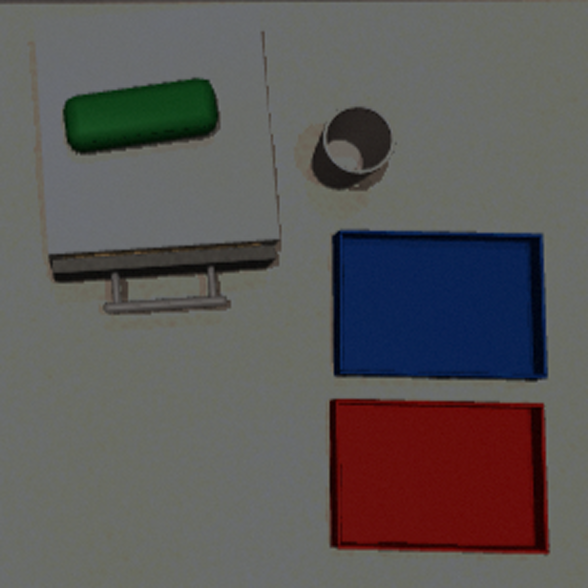

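Run:
```python
from h import *
im=grab_frame('top'); save(im,'hand',(285,70,425,240),4.5)
im=grab_frame('scene'); save(im,'hand_s',(160,200,330,360),4.5)
```

```text
(no output)
```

View pics/hand.png

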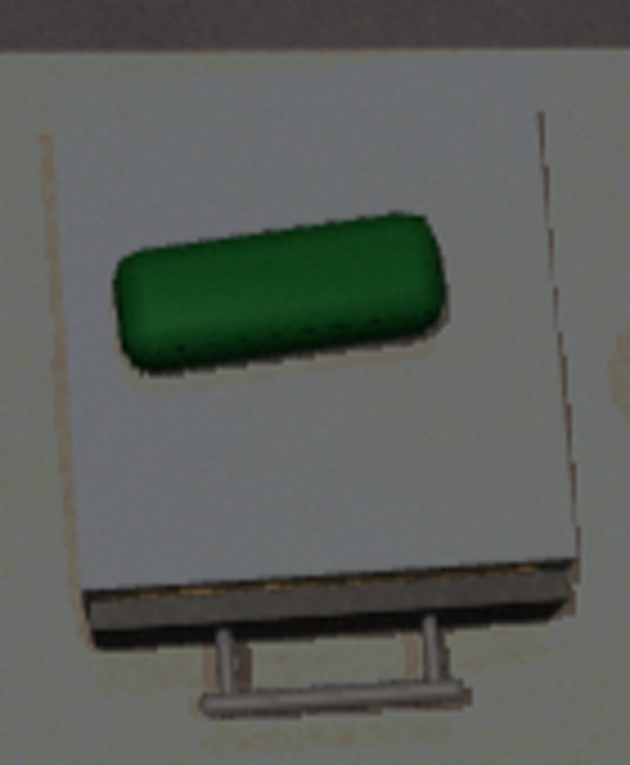

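View pics/hand_s.png

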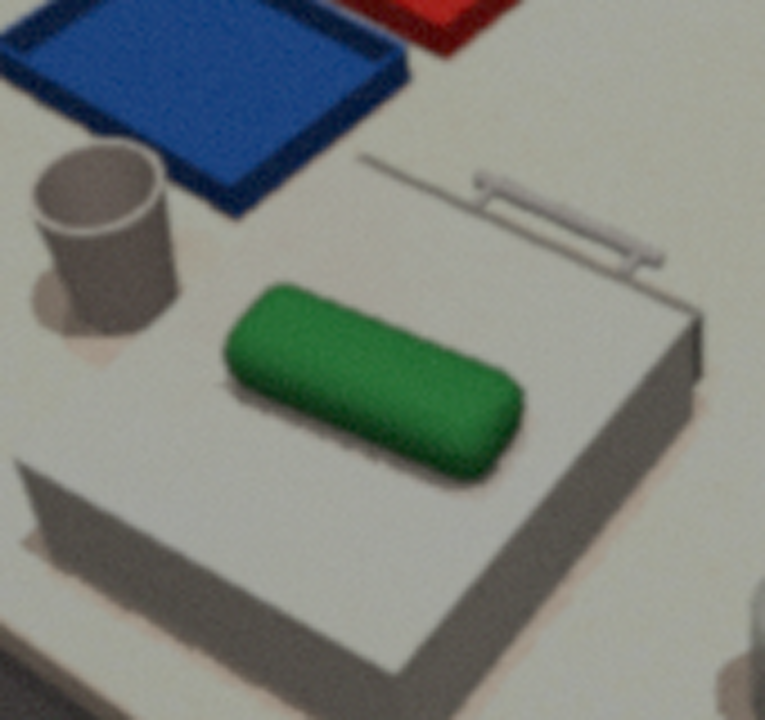

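Run:
```python
from h import *
p=camera_params('top')
f=lambda q:np.array([285,70])+np.array(q)/4.5
c=p2w(p,[f((83,590)),f((575,561))],.08); print('roof front',c,np.linalg.norm(c[0]-c[1]))
h=p2w(p,[f((200,704)),f((468,692))],.047); print('handle',h,np.linalg.norm(h[0]-h[1]),h.mean(0))
for a in(c,h):
    d=a[0]-a[1]; print('yaw',np.arctan2(d[1],d[0])-np.pi/2)
x=-np.array([-1,0]); 
d=c[0]-c[1]; yaw=np.arctan2(d[1],d[0])-np.pi/2; ux=np.array([np.cos(yaw),np.sin(yaw)])
print('unit origin',c.mean(0)[:2]+.115*ux, 'handle rel', (h.mean(0)-c.mean(0))[:2]@ux)
```

```text
roof front [[ 0.6479  0.068   0.08  ]
 [ 0.6612 -0.1589  0.08  ]] 0.22726246806466358
handle [[ 0.5996  0.0137  0.047 ]
 [ 0.6053 -0.113   0.047 ]] 0.12675699468972187 [ 0.6024 -0.0497  0.047 ]
yaw 0.05840600533080309
yaw 0.04464264683408414
unit origin [ 0.7694 -0.0387] handle rel -0.05230585756520022
```

Run:
```python
from h import *
plan((0.602,-0.05,0.2),np.pi/2+0.055)
```

```text
Traceback (most recent call last):
  File "h.py", line 23, in plan
    o,T=st()
        ~~^^
  File "h.py", line 19, in st
    print('t',round(o['clock'],2),'tcp',o['tcp_pos'],'yaw(x axis)',np.arctan2(T[1,0],T[0,0]).round(4),'zax',T[:,2],'w',o['grip_width'].round(4),'F',o['contact_force'],'j',o['joints'])
                                                                                                                       ^^^^^^^^^^^^^^^^^^^^^
AttributeError: 'float' object has no attribute 'round'
```

```bash
sed -i "s/o\['grip_width'\].round(4)/round(float(o['grip_width']),4)/" h.py
cat >> h.py <<'E'
def plan(target,yaw=None,n=None,big=False,yaw_exact=None):
    """print per-row tool shifts: n equal rows world-straight with twist distributed"""
    o,T=st(); d=np.array(target)-o['tcp_pos']; tw=0.
    c=np.arctan2(T[1,0],T[0,0])
    if yaw is not None:
        dy=(yaw-c+np.pi/2)%np.pi-np.pi/2
        if big: dy-=np.pi*np.sign(dy)
        tw=-dy
    need=max(int(np.ceil(np.linalg.norm(d)*1000/60)),int(np.ceil(abs(tw)/.18)),1)
    n=max(n or need,need)
    print('dist',np.linalg.norm(d).round(4),'twist',tw,'rows',n,'j7 now',o['joints'][6])
    out=[]
    for k in range(n):
        Rk=T@R.from_rotvec([0,0,tw*k/n]).as_matrix()
        s=Rk.T@(d/n)*1000; out.append('%.1f %.1f %.1f %.3f'%(*s,tw/n))
    print(' ; '.join(out))
E
python3 - <<'E'
from h import *
plan((0.602,-0.05,0.2),np.pi/2+0.055)
E
```

```text
t 0.3 tcp [0.1635 0.6547 0.231 ] yaw(x axis) 2.8968 zax [-0.0001 -0.0006 -1.    ] w 0.0857 F [-0.8726  0.1447 -0.0872] j [-1.4341  0.4773  0.0224  1.5557 -0.0115  1.1093 -0.0831]
dist 0.8306 twist 1.271013489765181 rows 14 j7 now -0.08309489569626695
-42.6 -41.2 2.2 0.091 ; -46.1 -37.2 2.2 0.091 ; -49.3 -32.9 2.2 0.091 ; -52.1 -28.3 2.2 0.091 ; -54.5 -23.4 2.2 0.091 ; -56.4 -18.4 2.2 0.091 ; -57.8 -13.2 2.2 0.091 ; -58.8 -7.9 2.2 0.091 ; -59.2 -2.6 2.2 0.091 ; -59.2 2.8 2.2 0.091 ; -58.7 8.2 2.2 0.091 ; -57.7 13.5 2.2 0.091 ; -56.3 18.6 2.2 0.091 ; -54.4 23.7 2.2 0.091
```

{"fn": "carry_out", "kwargs": {"motion": "0.3 -43 -41 2 0.091; 0.5 -46 -37 2 0.091; 0.67 -49 -33 2 0.091; 0.67 -52 -28 2 0.091; 0.67 -54 -23 2 0.091; 0.67 -56 -18 2 0.091; 0.67 -58 -13 2 0.091; 0.67 -59 -8 2 0.091", "newtons": 40}}

```text
clock: 1.3
tcp_pos: [0.415, 0.252, 0.2156]
orientation: [1.472, 2.775, 0.002]
contact_force: [0.6, 0.2, 0.1]
grip_width: 0.0281
```

{"fn": "carry_out", "kwargs": {"motion": "0.67 -59 -3 2 0.091; 0.67 -59 3 2 0.091; 0.67 -59 8 2 0.091; 0.67 -58 13 2 0.091; 0.67 -56 19 2 0.091; 0.67 -54 24 2 0.091; 0.67 0 0 0 0; 0.67 0 0 0 0"}}

```text
clock: 2.3
tcp_pos: [0.6008, -0.0483, 0.203]
orientation: [-2.162, -2.278, 0.0]
contact_force: [-0.0, 0.4, -0.2]
grip_width: 0.0282
```

Run:
```python
from h import *
plan((0.602,-0.05,0.03),np.pi/2+0.055)
save(grab_frame('wrist'),'w1')
```

```text
t 2.3 tcp [ 0.6008 -0.0483  0.203 ] yaw(x axis) 1.6229 zax [-0.0007  0.0004 -1.    ] w 0.0282 F [-0.0435  0.3753 -0.1715] j [-0.455   0.4313  0.5747  1.7931 -0.2742  0.9981  0.2803]
dist 0.173 twist -0.0029288608743889277 rows 3 j7 now 0.2803463804914871
-0.6 0.4 57.7 -0.001 ; -0.6 0.4 57.7 -0.001 ; -0.6 0.4 57.7 -0.001
```

View pics/w1.png

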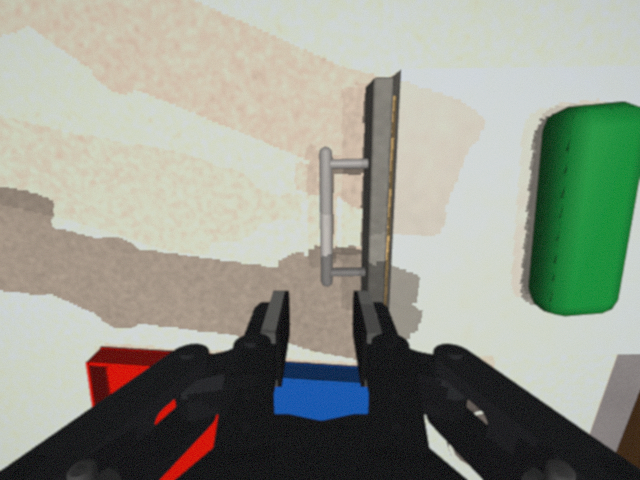

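Run:
```python
from h import *
p=camera_params('wrist')
h=p2w(p,[(326,152),(327,281)],.047); print(h,h.mean(0),np.linalg.norm(h[0]-h[1]))
print(w2p(p,[[.602,-.05,.03]]))
```

```text
[[ 0.6021  0.0115  0.047 ]
 [ 0.6098 -0.1037  0.047 ]] [ 0.606  -0.0461  0.047 ] 0.115460752813728
[[321.7075 219.598 ]]
```

Handle ends in the wrist view are (326,152) and (327,281), which gives a length of 115 mm, as specified. Its middle is at about (0.605, -0.046).

{"fn": "carry_out", "kwargs": {"motion": "0.67 1 -2 58 0; 0.67 1 -1 58 0; 0.67 0 0 30 0; 0.67 0 0 28 0; 0.67 0 0 0 0; 1 0 0 0 0; 1 0 0 0 0; 1 0 0 0 0", "newtons": 50}}

```text
clock: 3.35
tcp_pos: [0.5989, -0.0457, 0.0306]
orientation: [2.161, 2.279, 0.003]
contact_force: [0.2, 3.4, 5.4]
grip_width: 0.009
```

Run:
```python
from h import *
o,T=st()
plan(o['tcp_pos']-.166*np.array([np.cos(.055),np.sin(.055),0]),n=8)
```

```text
t 3.35 tcp [ 0.5989 -0.0457  0.0306] yaw(x axis) 1.6238 zax [ 0.0019  0.0013 -1.    ] w 0.009 F [0.1962 3.3507 5.3618] j [-0.3544  0.6538  0.4437  1.9031 -0.4317  0.6776  0.4035]
t 3.35 tcp [ 0.5989 -0.0457  0.0306] yaw(x axis) 1.6238 zax [ 0.0019  0.0013 -1.    ] w 0.009 F [0.1962 3.3507 5.3618] j [-0.3544  0.6538  0.4437  1.9031 -0.4317  0.6776  0.4035]
dist 0.166 twist 0.0 rows 8 j7 now 0.40347009147936486
-0.0 -20.7 -0.0 0.000 ; -0.0 -20.7 -0.0 0.000 ; -0.0 -20.7 -0.0 0.000 ; -0.0 -20.7 -0.0 0.000 ; -0.0 -20.7 -0.0 0.000 ; -0.0 -20.7 -0.0 0.000 ; -0.0 -20.7 -0.0 0.000 ; -0.0 -20.7 -0.0 0.000
```

{"fn": "carry_out", "kwargs": {"motion": "1 0 -20 0 0; 1 0 -21 0 0; 1 0 -21 0 0; 1 0 -21 0 0; 1 0 -21 0 0; 1 0 -21 0 0; 1 0 -21 0 0; 1 0 -20 0 0"}}

```text
clock: 4.35
tcp_pos: [0.4336, -0.0564, 0.0305]
orientation: [2.161, 2.275, 0.004]
contact_force: [2.4, -2.6, 6.1]
grip_width: 0.009
```

{"fn": "carry_out", "kwargs": {"motion": "1 0 0 0 0; 1 0 0 0 0; 0.67 0 0 0 0; 0.67 0 0 0 0; 0.67 0 0 0 0; 0.67 0 0 -50 0; 0.67 0 0 -60 0; 0.4 0 0 -60 0"}}

```text
clock: 5.35
tcp_pos: [0.4316, -0.0556, 0.2007]
orientation: [-2.163, -2.278, 0.002]
contact_force: [0.4, 1.4, -0.2]
grip_width: 0.045
```

Run:
```python
from h import *
st()
im=grab_frame('top'); save(im,'t2')
```

```text
t 5.35 tcp [ 0.4316 -0.0556  0.2007] yaw(x axis) 1.6224 zax [-0.0013 -0.0008 -1.    ] w 0.045 F [ 0.372   1.3735 -0.1844] j [-0.6494  0.1201  0.6957  2.1678 -0.0982  0.885   0.1568]
```

View pics/t2.png

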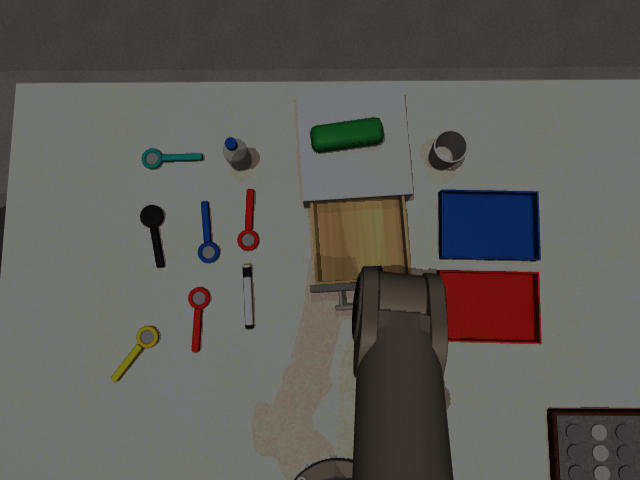

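Run:
```python
from h import *
p=camera_params('top')
e=p2w(p,[(246.8,264.1),(249.5,328.2)],.016); print(e,np.linalg.norm(e[0]-e[1]),e.mean(0))
d=e[0]-e[1]; yaw=np.arctan2(d[1],d[0]); print(yaw)
plan((e.mean(0)[0],e.mean(0)[1],0.15),yaw)
```

```text
[[0.5215 0.1933 0.016 ]
 [0.384  0.1848 0.016 ]] 0.13769724344891154 [0.4527 0.1891 0.016 ]
0.06135285365815193
t 5.4 tcp [ 0.4357 -0.0567  0.2073] yaw(x axis) 1.62 zax [ 0.0094  0.0017 -1.    ] w 0.0506 F [ 2.8867 -2.1559  5.1159] j [-0.6514  0.1096  0.6992  2.159  -0.0934  0.8913  0.1522]
dist 0.2529 twist 1.558652183966899 rows 9 j7 now 0.1521921857265968
27.2 3.2 6.4 0.173 ; 27.3 -1.6 6.4 0.173 ; 26.6 -6.2 6.4 0.173 ; 25.2 -10.7 6.4 0.173 ; 22.9 -14.9 6.4 0.173 ; 20.0 -18.6 6.4 0.173 ; 16.5 -21.8 6.4 0.173 ; 12.5 -24.3 6.4 0.173 ; 8.1 -26.1 6.4 0.173
```

Run:
```python
from h import *
plan((0.4527,.1891,0.15),0.061,big=True)
```

```text
t 5.4 tcp [ 0.4357 -0.0567  0.2073] yaw(x axis) 1.62 zax [ 0.0094  0.0017 -1.    ] w 0.0506 F [ 2.8867 -2.1559  5.1159] j [-0.6514  0.1096  0.6992  2.159  -0.0934  0.8913  0.1522]
dist 0.253 twist -1.582587615964742 rows 9 j7 now 0.1521921857265968
27.2 3.2 6.4 -0.176 ; 26.2 7.9 6.4 -0.176 ; 24.4 12.3 6.4 -0.176 ; 21.9 16.4 6.4 -0.176 ; 18.7 20.0 6.4 -0.176 ; 14.9 23.0 6.4 -0.176 ; 10.6 25.2 6.4 -0.176 ; 6.1 26.7 6.4 -0.176 ; 1.3 27.3 6.4 -0.176
```

{"fn": "carry_out", "kwargs": {"motion": "0.45 27 3 6 -0.176; 0.45 26 8 6 -0.176; 0.45 24 12 6 -0.176; 0.45 22 16 6 -0.176; 0.45 19 20 6 -0.176; 0.45 15 23 6 -0.176; 0.45 11 25 6 -0.176; 0.45 6 27 6 -0.176"}}

```text
clock: 6.4
tcp_pos: [0.4448, 0.1634, 0.1509]
orientation: [-0.165, -3.137, 0.0]
contact_force: [-0.3, -0.1, 0.2]
grip_width: 0.0472
```

{"fn": "carry_out", "kwargs": {"motion": "0.45 1 27 6 -0.176; 0.45 0 0 0 0; 0.45 0 0 0 0; 0.45 0 0 0 0; 0.45 0 0 0 0; 0.45 0 0 0 0; 0.45 0 0 0 0; 0.45 0 0 0 0"}}

```text
clock: 7.4
tcp_pos: [0.447, 0.1896, 0.1453]
orientation: [-0.102, 3.14, 0.0]
contact_force: [0.5, -0.1, -0.5]
grip_width: 0.0469
```

Run:
```python
from h import *
plan((0.4527,.1891,0.004),0.061)
p=camera_params('wrist');save(grab_frame('wrist'),'w3');print(w2p(p,[[.4527,.1891,.016],[.5215,.1933,.016],[.384,.1848,.016]]))
```

```text
t 7.4 tcp [0.447  0.1896 0.1453] yaw(x axis) -3.0765 zax [ 0.  0. -1.] w 0.0469 F [ 0.4791 -0.0955 -0.4946] j [-0.7636  0.2821  0.2755  2.0973 -0.1084  0.7752  1.215 ]
dist 0.1414 twist 0.004133061626077961 rows 3 j7 now 1.215043317198388
-1.9 -0.3 47.1 0.001 ; -1.9 -0.3 47.1 0.001 ; -1.9 -0.3 47.1 0.001
[[321.6376 237.5944]
 [321.153  313.8176]
 [322.0557 149.5761]]
```

View pics/w3.png

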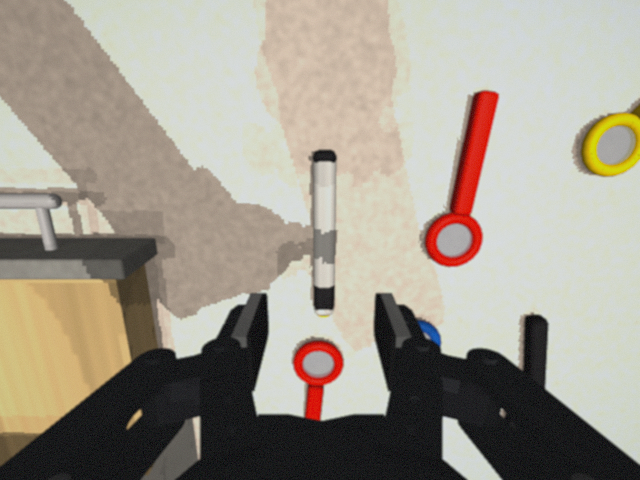

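Torch ends are at (324,150) and (324,313), and the forecast was column 322, so it lines up. Descend and grip.

{"fn": "carry_out", "kwargs": {"motion": "0.45 -2 0 50 0; 0.45 -2 0 50 0; 0.45 -2 0 25 0; 0.45 0 0 16 0; 0.45 0 0 0 0; 1 0 0 0 0; 1 0 0 0 0; 1 0 0 0 0", "newtons": 60}}

```text
clock: 8.45
tcp_pos: [0.4538, 0.1906, 0.0056]
orientation: [-0.102, 3.138, 0.002]
contact_force: [-0.6, -0.5, 6.8]
grip_width: 0.0163
```

Run:
```python
from h import *
o,T=st()
```

```text
t 8.45 tcp [0.4538 0.1906 0.0056] yaw(x axis) -3.0764 zax [ 0.0019  0.0014 -1.    ] w 0.0163 F [-0.6416 -0.4821  6.7623] j [-0.6792  0.5403  0.1915  2.1531 -0.2214  0.4638  1.32  ]
```

{"fn": "carry_out", "kwargs": {"motion": "1 0 0 -20 0; 1 0 0 -50 0; 1 0 0 -55 0; 1 0 0 -10 0; 1 0 0 0 0; 1 0 0 0 0; 1 0 0 0 0; 1 0 0 0 0"}}

```text
clock: 9.45
tcp_pos: [0.4526, 0.1897, 0.1384]
orientation: [0.102, -3.138, 0.002]
contact_force: [-0.0, 0.7, -0.3]
grip_width: 0.0163
```

Run:
```python
from h import *
plan((0.531,-.051,0.14),1.626)
plan((0.531,-.051,0.14),1.626,big=True)
```

```text
t 9.45 tcp [0.4526 0.1897 0.1384] yaw(x axis) -3.0765 zax [-0.0015 -0.0011 -1.    ] w 0.0163 F [-0.0255  0.7147 -0.3249] j [-0.7688  0.3031  0.2906  2.0912 -0.1234  0.765   1.2345]
dist 0.2532 twist -1.5609329012482274 rows 9 j7 now 1.2345163987701944
-7.0 -27.3 -0.2 -0.173 ; -2.2 -28.0 -0.2 -0.173 ; 2.7 -28.0 -0.2 -0.173 ; 7.5 -27.1 -0.2 -0.173 ; 12.1 -25.4 -0.2 -0.173 ; 16.3 -22.9 -0.2 -0.173 ; 20.0 -19.8 -0.2 -0.173 ; 23.1 -16.0 -0.2 -0.173 ; 25.5 -11.8 -0.2 -0.173
t 9.45 tcp [0.4526 0.1897 0.1384] yaw(x axis) -3.0765 zax [-0.0015 -0.0011 -1.    ] w 0.0163 F [-0.0255  0.7147 -0.3249] j [-0.7688  0.3031  0.2906  2.0912 -0.1234  0.765   1.2345]
dist 0.2532 twist 1.5806597523415657 rows 9 j7 now 1.2345163987701944
-7.0 -27.3 -0.2 0.176 ; -11.6 -25.6 -0.2 0.176 ; -15.9 -23.2 -0.2 0.176 ; -19.7 -20.1 -0.2 0.176 ; -22.9 -16.3 -0.2 0.176 ; -25.4 -12.0 -0.2 0.176 ; -27.1 -7.4 -0.2 0.176 ; -28.0 -2.6 -0.2 0.176 ; -28.0 2.4 -0.2 0.176
```

{"fn": "carry_out", "kwargs": {"motion": "1 -7 -27 0 0.176; 1 -12 -26 0 0.176; 1 -16 -23 0 0.176; 1 -20 -20 0 0.176; 1 -23 -16 0 0.176; 1 -25 -12 0 0.176; 1 -27 -7 0 0.176; 1 -28 -3 0 0.176"}}

```text
clock: 10.45
tcp_pos: [0.5232, -0.0242, 0.1389]
orientation: [-1.961, -2.454, 0.001]
contact_force: [-0.0, 0.1, -1.0]
grip_width: 0.0165
```

{"fn": "carry_out", "kwargs": {"motion": "1 -28 2 0 0.176; 1 0 0 0 0; 1 0 0 0 0; 1 0 0 0 0; 1 0 0 0 0; 1 0 0 0 0; 1 0 0 0 0; 1 0 0 0 0"}}

```text
clock: 11.45
tcp_pos: [0.5314, -0.0502, 0.1393]
orientation: [-2.163, -2.278, -0.0]
contact_force: [0.1, 1.0, -0.2]
grip_width: 0.0161
```

Run:
```python
from h import *
plan((0.531,-.051,0.034),1.626)
p=camera_params('wrist');save(grab_frame('wrist'),'w4')
for i in range(2):
  pass
ux=np.array([np.cos(.055),np.sin(.055)]);uy=np.array([-ux[1],ux[0]])
c=np.array([.598,-.047])
print(w2p(p,[[*(c+a*ux+b*uy),.058] for a,b in [(-.107,.094),(-.107,-.094),(.05,-.094),(.05,.094)]]))
```

```text
t 11.45 tcp [ 0.5314 -0.0502  0.1393] yaw(x axis) 1.6228 zax [ 0.      0.0001 -1.    ] w 0.0161 F [ 0.0524  1.0338 -0.1809] j [-0.5784  0.4354  0.7097  2.015  -0.3836  0.825   0.4026]
dist 0.1053 twist -0.0031639772106570874 rows 2 j7 now 0.4026071488853853
-0.4 -0.2 52.7 -0.002 ; -0.4 -0.2 52.7 -0.002
[[251.7759  98.3351]
 [266.8774 367.4832]
 [475.7221 367.0616]
 [517.0433  97.8704]]
```

View pics/w4.png

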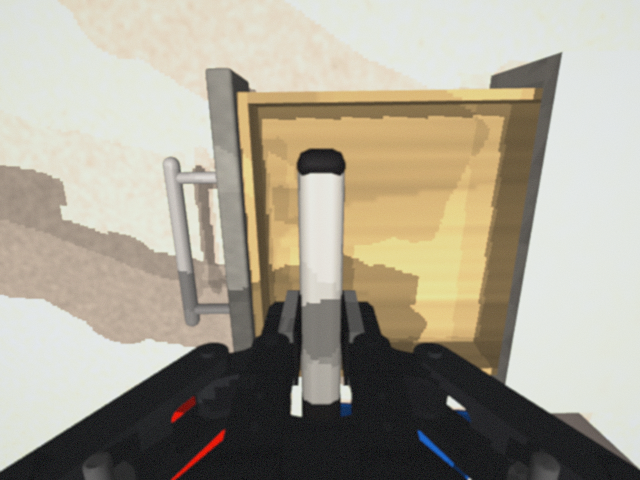

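{"fn": "carry_out", "kwargs": {"motion": "1 0 0 50 0; 1 0 0 40 0; 1 0 0 19 0; 1 0 0 0 0; 0.6 0 0 0 0; 0.6 0 0 0 0; 0.6 0 0 -30 0; 0.6 0 0 -60 0"}}

```text
clock: 12.5
tcp_pos: [0.5301, -0.0499, 0.1203]
orientation: [-2.161, -2.277, 0.005]
contact_force: [1.2, 0.8, 1.2]
grip_width: 0.0343
```

{"fn": "carry_out", "kwargs": {"motion": "0.6 0 0 -40 0; 0.5 0 0 0 0; 0.5 0 0 0 0; 0.5 0 0 0 0; 0.5 0 0 0 0; 0.5 0 0 0 0; 0.5 0 0 0 0; 0.5 0 0 0 0"}}

```text
clock: 13.5
tcp_pos: [0.5314, -0.0503, 0.1602]
orientation: [-2.163, -2.278, 0.0]
contact_force: [-0.0, -0.1, 0.8]
grip_width: 0.0425
```

Run:
```python
from h import *
save(grab_frame('wrist'),'w5')
p=camera_params('top');im=grab_frame('top')
print(find(im,p,'dark',(125,190,175,275)))
save(im,'t5')
plan((0.5807,.3982,0.16),.21,big=True)
plan((0.5807,.3982,0.16),.21)
```

```text
{'n': 770, 'L': np.float64(0.1419), 'grip': array([0.5802, 0.3982]), 'yaw': np.float64(0.213), 'width': (np.float64(0.0523), np.float64(0.0188)), 'mu': array([0.5986, 0.4021])}
t 13.6 tcp [ 0.5314 -0.0502  0.1603] yaw(x axis) 1.6228 zax [-0.  0. -1.] w 0.042 F [ 0.3179 -0.069   0.2548] j [-0.6091  0.4078  0.7452  1.9995 -0.3604  0.8676  0.3847]
dist 0.4511 twist -1.7288292446543567 rows 10 j7 now 0.3846778216126265
44.5 7.3 0.0 -0.173 ; 42.6 14.8 0.0 -0.173 ; 39.4 21.9 0.0 -0.173 ; 35.1 28.4 0.0 -0.173 ; 29.7 34.0 0.0 -0.173 ; 23.4 38.6 0.0 -0.173 ; 16.4 42.0 0.0 -0.173 ; 8.9 44.2 0.0 -0.173 ; 1.2 45.1 0.0 -0.173 ; -6.6 44.6 0.0 -0.173
t 13.6 tcp [ 0.5314 -0.0502  0.1603] yaw(x axis) 1.6228 zax [-0.  0. -1.] w 0.042 F [ 0.3179 -0.069   0.2548] j [-0.6091  0.4078  0.7452  1.9995 -0.3604  0.8676  0.3847]
dist 0.4511 twist 1.4127634089354364 rows 8 j7 now 0.3846778216126265
55.7 9.1 0.0 0.177 ; 56.4 -0.9 0.0 0.177 ; 55.4 -10.7 0.0 0.177 ; 52.6 -20.3 0.0 0.177 ; 48.2 -29.2 0.0 0.177 ; 42.3 -37.2 0.0 0.177 ; 35.1 -44.1 0.0 0.177 ; 26.8 -49.6 0.0 0.177
```

View pics/w5.png

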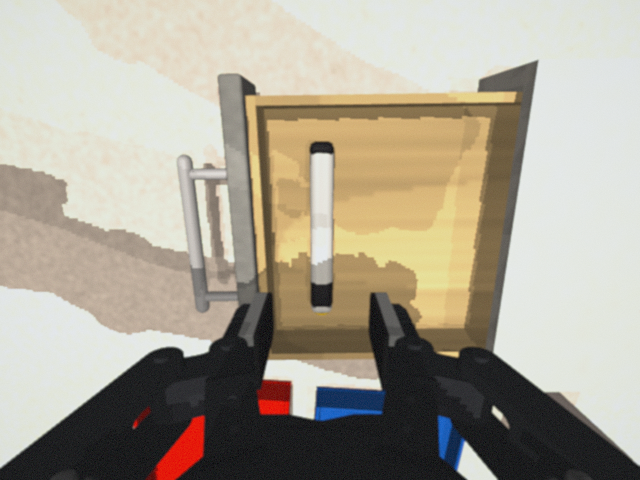

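View pics/t5.png

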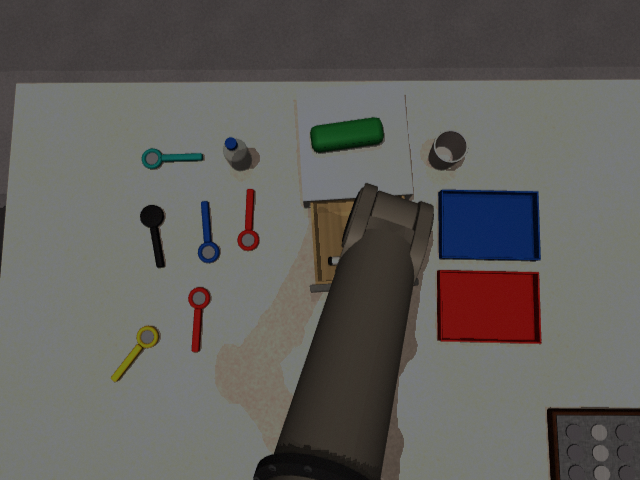

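Torch lies flat in the drawer at (321,225). The occluder at (153,237) hasn't moved. Next is the occluder.

{"fn": "carry_out", "kwargs": {"motion": "0.5 44 7 0 -0.173; 0.5 43 15 0 -0.173; 0.5 39 22 0 -0.173; 0.5 35 28 0 -0.173; 0.5 30 34 0 -0.173; 0.5 23 39 0 -0.173; 0.5 16 42 0 -0.173; 0.5 9 44 0 -0.173"}}

```text
clock: 14.6
tcp_pos: [0.5712, 0.3092, 0.1603]
orientation: [0.203, 3.135, 0.0]
contact_force: [0.5, -0.1, 0.5]
grip_width: 0.0429
```

{"fn": "carry_out", "kwargs": {"motion": "0.5 1 45 0 -0.173; 0.5 -7 45 0 -0.173; 0.5 0 0 0 0; 0.5 0 0 0 0; 0.5 0 0 0 0; 0.5 0 0 0 0; 0.5 0 0 0 0; 0.5 0 0 0 0"}}

```text
clock: 15.6
tcp_pos: [0.5815, 0.3975, 0.1604]
orientation: [-0.331, 3.124, 0.0]
contact_force: [0.4, -0.0, 0.3]
grip_width: 0.0428
```

Run:
```python
from h import *
plan((0.5807,.3982,0.004),0.21)
g=np.array([.5807,.3982]);u=np.array([np.cos(.21),np.sin(.21)])
p=camera_params('wrist');save(grab_frame('wrist'),'w6');print(w2p(p,[[*(g+a*u),.014] for a in(-.063,0,.08)]))
```

```text
t 15.6 tcp [0.5815 0.3975 0.1604] yaw(x axis) -2.9308 zax [ 0.      0.0001 -1.    ] w 0.0428 F [ 0.4378 -0.0174  0.3416] j [-0.8438  0.5974  0.2326  1.5532 -0.1538  1.0089  1.2136]
dist 0.1564 twist 0.0008150859856144166 rows 3 j7 now 1.213626117041141
0.2 0.3 52.1 0.000 ; 0.2 0.3 52.1 0.000 ; 0.2 0.3 52.1 0.000
[[323.9818 148.2847]
 [323.6239 225.0133]
 [323.2296 309.5351]]
```

View pics/w6.png

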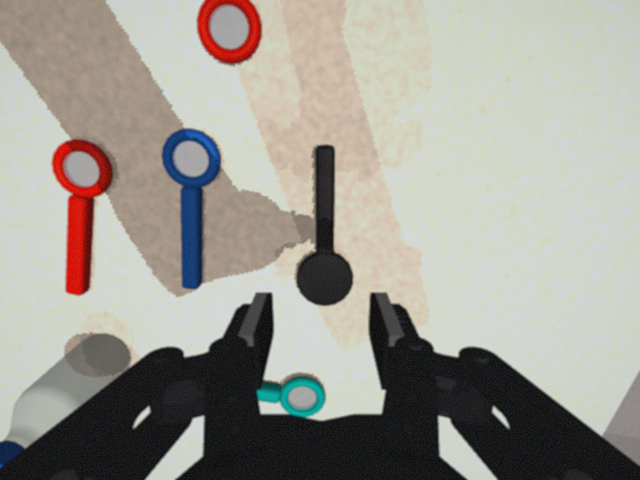

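Occluder runs from (325,146) to (324,305), within 2 px of the forecast. Grip it.

{"fn": "carry_out", "kwargs": {"motion": "0.5 1 0 55 0; 0.5 1 0 55 0; 0.5 0 0 30 0; 0.5 0 0 16 0; 0.5 0 0 0 0; 1 0 0 0 0; 1 0 0 0 0; 1 0 0 0 0", "newtons": 60}}

```text
clock: 16.65
tcp_pos: [0.5808, 0.3983, 0.0065]
orientation: [-0.331, 3.121, 0.003]
contact_force: [-0.2, 0.6, 6.0]
grip_width: 0.0141
```

{"fn": "carry_out", "kwargs": {"motion": "1 0 0 -20 0; 1 0 0 -55 0; 1 0 0 -60 0; 1 0 0 -5 0; 1 0 0 0 0; 1 0 0 0 0; 1 0 0 0 0; 1 0 0 0 0"}}

```text
clock: 17.65
tcp_pos: [0.5791, 0.3969, 0.1432]
orientation: [0.331, -3.123, 0.002]
contact_force: [-0.0, 0.0, -0.2]
grip_width: 0.0143
```

Run:
```python
from h import *
# grip at floor x=.005, disc toward -y => grip at y=+.0085 
ux=np.array([np.cos(.055),np.sin(.055)]);uy=np.array([-ux[1],ux[0]])
t=np.array([.598,-.047])+.005*ux+.009*uy; print(t)
plan((*t,0.145),1.626,big=True)
plan((*t,0.145),1.626)
```

```text
[ 0.6025 -0.0377]
t 17.65 tcp [0.5791 0.3969 0.1432] yaw(x axis) -2.9304 zax [-0.0013 -0.0012 -1.    ] w 0.0143 F [-0.0005  0.0266 -0.1751] j [-0.8445  0.6123  0.2305  1.5706 -0.1588  0.9789  1.2166]
dist 0.4353 twist 1.7267467343044274 rows 10 j7 now 1.2165733312783582
6.8 -43.0 -0.1 0.173 ; -0.7 -43.5 -0.1 0.173 ; -8.1 -42.8 -0.1 0.173 ; -15.4 -40.7 -0.1 0.173 ; -22.1 -37.5 -0.1 0.173 ; -28.2 -33.1 -0.1 0.173 ; -33.5 -27.8 -0.1 0.173 ; -37.8 -21.6 -0.1 0.173 ; -40.9 -14.8 -0.1 0.173 ; -42.9 -7.5 -0.1 0.173
t 17.65 tcp [0.5791 0.3969 0.1432] yaw(x axis) -2.9304 zax [-0.0013 -0.0012 -1.    ] w 0.0143 F [-0.0005  0.0266 -0.1751] j [-0.8445  0.6123  0.2305  1.5706 -0.1588  0.9789  1.2166]
dist 0.4353 twist -1.4148459192853657 rows 8 j7 now 1.2165733312783582
8.5 -53.7 -0.2 -0.177 ; 17.8 -51.4 -0.2 -0.177 ; 26.6 -47.5 -0.2 -0.177 ; 34.6 -42.0 -0.2 -0.177 ; 41.4 -35.3 -0.2 -0.177 ; 47.0 -27.5 -0.2 -0.177 ; 51.1 -18.8 -0.2 -0.177 ; 53.6 -9.5 -0.2 -0.177
```

{"fn": "carry_out", "kwargs": {"motion": "1 7 -43 -10 0.173; 1 -1 -43 -10 0.173; 1 -8 -43 -10 0.173; 1 -15 -41 0 0.173; 1 -22 -38 0 0.173; 1 -28 -33 0 0.173; 1 -34 -28 0 0.173; 1 -38 -22 0 0.173"}}

```text
clock: 18.65
tcp_pos: [0.5968, 0.0473, 0.1742]
orientation: [-1.746, -2.612, 0.0]
contact_force: [0.8, 1.2, 0.1]
grip_width: 0.014
```

{"fn": "carry_out", "kwargs": {"motion": "1 -41 -15 10 0.173; 1 -43 -8 20 0.173; 1 0 0 0 0; 1 0 0 0 0; 1 0 0 0 0; 1 0 0 0 0; 1 0 0 0 0; 1 0 0 0 0"}}

```text
clock: 19.65
tcp_pos: [0.6008, -0.0384, 0.1444]
orientation: [-2.162, -2.279, -0.0]
contact_force: [-0.3, 0.3, -1.5]
grip_width: 0.0141
```

Run:
```python
from h import *
plan((0.6025,-.0377,0.031),1.626)
save(grab_frame('wrist'),'w7')
```

```text
t 19.65 tcp [ 0.6008 -0.0384  0.1444] yaw(x axis) 1.6233 zax [ 0.0001  0.0002 -1.    ] w 0.0141 F [-0.3187  0.2774 -1.4992] j [-0.5491  0.5393  0.697   1.8509 -0.432   0.9075  0.4029]
dist 0.1134 twist -0.002709118755750195 rows 2 j7 now 0.4028923193849546
0.3 0.9 56.7 -0.001 ; 0.3 0.9 56.7 -0.001
```

View pics/w7.png

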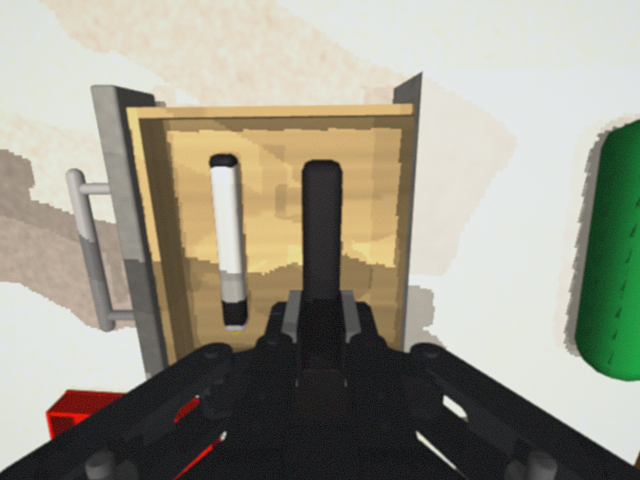

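{"fn": "carry_out", "kwargs": {"motion": "1 0 -8 50 0; 1 0 0 40 0; 1 0 0 23 0; 1 0 0 0 0; 0.6 0 0 0 0; 0.6 0 0 0 0; 0.6 0 0 -30 0; 0.6 0 0 -60 0"}}

```text
clock: 20.7
tcp_pos: [0.5913, -0.0387, 0.1211]
orientation: [-2.161, -2.277, 0.004]
contact_force: [1.4, 0.9, 0.2]
grip_width: 0.0342
```

{"fn": "carry_out", "kwargs": {"motion": "0.6 0 0 -40 0; 0.6 0 0 0 0; 0.67 0 0 0 0; 0.67 0 0 0 0; 0.67 0 0 0 0; 0.67 0 0 0 0; 0.67 0 0 0 0; 0.67 0 0 0 0"}}

```text
clock: 21.7
tcp_pos: [0.5927, -0.0392, 0.1612]
orientation: [-2.163, -2.278, 0.0]
contact_force: [-0.4, 0.6, -0.6]
grip_width: 0.0282
```

Run:
```python
from h import *
st()
p=camera_params('wrist');save(grab_frame('wrist'),'w8')
```

```text
t 21.7 tcp [ 0.5927 -0.0392  0.1612] yaw(x axis) 1.6227 zax [-0.0001 -0.     -1.    ] w 0.0282 F [-0.4078  0.6372 -0.5956] j [-0.5722  0.508   0.7222  1.8579 -0.4125  0.9305  0.3915]
```

View pics/w8.png

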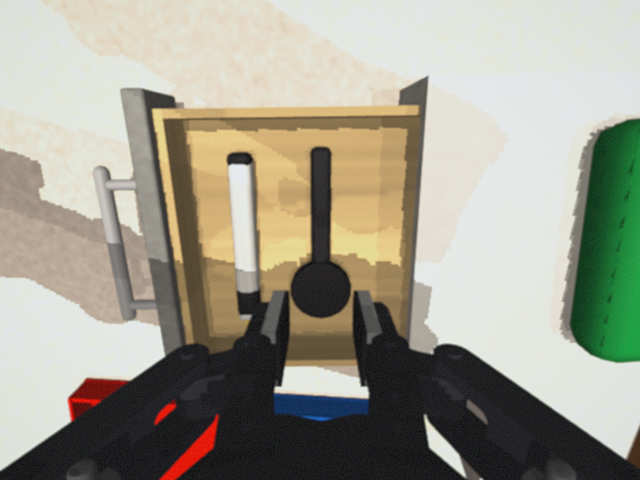

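Occluder (320,235) and torch (245,235) both lie flat inside the drawer. Measure the handle and shut the drawer.

Run:
```python
from h import *
p=camera_params('wrist')
h=p2w(p,[(101,171),(127,316)],.047); print(h,h.mean(0),np.linalg.norm(h[0]-h[1]))
plan((0.433,-.056,.14),1.626)
```

```text
[[ 0.4326 -0.      0.047 ]
 [ 0.4382 -0.1171  0.047 ]] [ 0.4354 -0.0585  0.047 ] 0.1171630405589709
t 21.75 tcp [ 0.5927 -0.0391  0.1613] yaw(x axis) 1.6228 zax [-0.0001 -0.     -1.    ] w 0.0284 F [ 0.1222 -0.342   0.2905] j [-0.5722  0.5079  0.7222  1.8579 -0.4125  0.9306  0.3915]
dist 0.162 twist -0.0032209527832534057 rows 3 j7 now 0.3915147236518223
-2.8 -53.5 7.1 -0.001 ; -2.8 -53.5 7.1 -0.001 ; -2.7 -53.5 7.1 -0.001
```

{"fn": "carry_out", "kwargs": {"motion": "0.67 -3 -53 0 0; 0.67 -3 -53 0 0; 0.67 -3 -52 0 0; 0.67 0 0 0 0; 0.67 0 0 50 0; 0.67 0 0 40 0; 0.67 0 0 20 0; 0.67 0 0 20 0", "newtons": 50}}

```text
clock: 22.75
tcp_pos: [0.4367, -0.0563, 0.0303]
orientation: [2.162, 2.278, 0.0]
contact_force: [0.5, 0.0, 0.0]
grip_width: 0.0281
```

{"fn": "carry_out", "kwargs": {"motion": "0.67 0 0 0 0; 1 0 0 0 0; 1 0 0 0 0; 1 0 0 0 0; 1 0 10 0 0; 1 0 20 0 0; 1 0 20 0 0; 1 0 20 0 0"}}

```text
clock: 23.75
tcp_pos: [0.5063, -0.0519, 0.0318]
orientation: [-2.162, -2.278, -0.002]
contact_force: [-2.2, 1.1, 5.1]
grip_width: 0.0089
```

Run:
```python
from h import *
st()
```

```text
t 23.75 tcp [ 0.5063 -0.0519  0.0318] yaw(x axis) 1.6233 zax [ 0.      0.0013 -1.    ] w 0.0089 F [-2.1524  1.0532  5.0907] j [-0.4778  0.5789  0.5867  2.1252 -0.5728  0.5958  0.5729]
```

{"fn": "carry_out", "kwargs": {"motion": "1 0 20 0 0; 1 0 20 0 0; 1 0 20 0 0; 1 0 15 0 0; 1 0 8 0 0; 1 0 5 0 0; 1 0 3 0 0; 1 0 0 0 0"}}

```text
clock: 24.75
tcp_pos: [0.5973, -0.046, 0.0318]
orientation: [-2.161, -2.28, -0.004]
contact_force: [1.0, 4.2, 4.9]
grip_width: 0.0091
```

{"fn": "carry_out", "kwargs": {"motion": "1 0 2 0 0; 1 0 2 0 0; 1 0 1 0 0; 1 0 1 0 0; 1 0 1 0 0; 1 0 1 0 0; 1 0 0 0 0; 1 0 0 0 0"}}

```text
clock: 25.75
tcp_pos: [0.6048, -0.0455, 0.0318]
orientation: [-2.16, -2.279, -0.003]
contact_force: [-1.3, 5.4, 5.9]
grip_width: 0.0091
```

{"fn": "carry_out", "kwargs": {"motion": "1 0 1 0 0; 1 0 1 0 0; 1 0 1 0 0; 1 0 1 0 0; 1 0 1 0 0; 1 0 1 0 0; 1 0 0 0 0; 1 0 0 0 0"}}

```text
clock: 26.75
tcp_pos: [0.6071, -0.0453, 0.0317]
orientation: [-2.157, -2.274, 0.002]
contact_force: [-11.8, 5.8, 16.6]
grip_width: 0.0088
```

Run:
```python
from h import *
st()
```

```text
t 26.75 tcp [ 0.6071 -0.0453  0.0317] yaw(x axis) 1.6235 zax [-0.0064  0.0041 -1.    ] w 0.0088 F [-11.8324   5.8379  16.6401] j [-0.4492  0.7042  0.5887  1.8823 -0.5716  0.7361  0.5216]
```

{"fn": "carry_out", "kwargs": {"motion": "1 0 2 0 0; 1 0 0 0 0; 0.72 0 0 0 0; 0.72 0 0 0 0; 0.72 0 -3 0 0; 0.72 0 0 -30 0; 0.72 0 0 -50 0; 0.72 0 0 -50 0"}}

```text
clock: 27.75
tcp_pos: [0.6088, -0.0476, 0.1624]
orientation: [-2.163, -2.278, 0.001]
contact_force: [1.4, 0.4, 0.0]
grip_width: 0.0238
```

Run:
```python
from h import *
plan((0.629,.1924,.17),3.13)
p=camera_params('wrist');save(grab_frame('wrist'),'w9')
im=grab_frame('top');p=camera_params('top');save(im,'t9')
for k,roi in [('red',(225,180,275,255)),('red',(175,280,220,360)),('blue',(185,190,225,270))]:
    print(k,roi,find(im,p,k,roi))
```

```text
t 27.75 tcp [ 0.6088 -0.0476  0.1624] yaw(x axis) 1.6223 zax [-0.0007 -0.0005 -1.    ] w 0.0238 F [1.4379 0.4095 0.0343] j [-0.5518  0.5379  0.7296  1.8165 -0.4314  0.9534  0.4153]
dist 0.2409 twist -1.507711925218448 rows 9 j7 now 0.4152681236629627
26.5 3.6 -0.9 -0.168 ; 25.5 8.0 -0.9 -0.168 ; 23.9 12.1 -0.9 -0.168 ; 21.5 15.9 -0.9 -0.168 ; 18.5 19.3 -0.9 -0.168 ; 15.1 22.1 -0.9 -0.168 ; 11.2 24.3 -0.9 -0.168 ; 7.0 25.8 -0.9 -0.168 ; 2.5 26.6 -0.9 -0.168
red (225, 180, 275, 255) {'n': 501, 'L': np.float64(0.1371), 'grip': array([0.6291, 0.1924]), 'yaw': np.float64(3.13), 'width': (np.float64(0.0446), np.float64(0.0159)), 'mu': array([0.6139, 0.1927])}
red (175, 280, 220, 360) {'n': 528, 'L': np.float64(0.1375), 'grip': array([0.3962, 0.301 ]), 'yaw': np.float64(-0.047), 'width': (np.float64(0.0462), np.float64(0.0156)), 'mu': array([0.4104, 0.3002])}
blue (185, 190, 225, 270) {'n': 505, 'L': np.float64(0.1372), 'grip': array([0.6021, 0.2863]), 'yaw': np.float64(-3.035), 'width': (np.float64(0.0452), np.float64(0.0162)), 'mu': array([0.5885, 0.2848])}
```

View pics/w9.png

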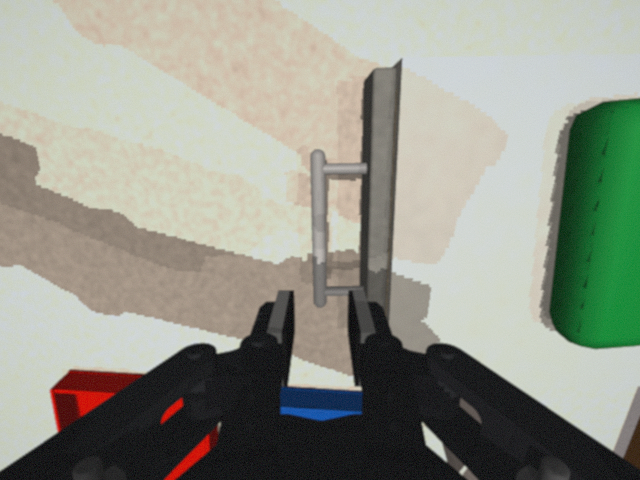

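View pics/t9.png

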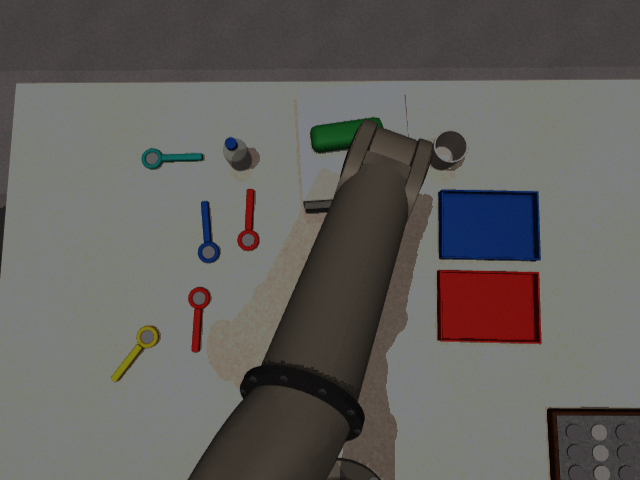

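The drawer's wooden gap line has gone, so it's fully shut, confirmed by a 12 N stop force. All paddles are unmoved. Next is the red paddle at (248,218).

{"fn": "carry_out", "kwargs": {"motion": "0.5 27 4 -1 -0.168; 0.5 26 8 -1 -0.168; 0.5 24 12 -1 -0.168; 0.5 22 16 -1 -0.168; 0.5 18 19 -1 -0.168; 0.5 15 22 -1 -0.168; 0.5 11 24 -1 -0.168; 0.5 7 26 -1 -0.168"}}

```text
clock: 28.85
tcp_pos: [0.6264, 0.1672, 0.1685]
orientation: [-0.266, -3.13, 0.0]
contact_force: [0.3, 0.5, -0.9]
grip_width: 0.0431
```

{"fn": "carry_out", "kwargs": {"motion": "0.5 7 27 0 -0.168; 0.5 0 0 0 0; 0.5 0 0 0 0; 0.5 0 0 0 0; 0.5 0 0 0 0; 0.5 0 0 0 0; 0.5 0 0 0 0; 0.5 0 0 0 0"}}

```text
clock: 29.85
tcp_pos: [0.6244, 0.1945, 0.1693]
orientation: [0.011, 3.142, 0.0]
contact_force: [0.3, -0.0, 0.5]
grip_width: 0.0426
```

Run:
```python
from h import *
plan((0.624,.1924,.004),3.13)
p=camera_params('wrist');save(grab_frame('wrist'),'w10')
g=np.array([.629,.1924]);u=np.array([np.cos(3.13),np.sin(3.13)])
print(w2p(p,[[*(g+a*u),.014] for a in(-.063,0,.076)]))
```

```text
t 29.85 tcp [0.6244 0.1945 0.1693] yaw(x axis) 3.1347 zax [ 0.      0.0001 -1.    ] w 0.0426 F [ 0.3428 -0.0037  0.4659] j [-0.6283  0.517   0.3232  1.6845 -0.1914  0.9712  1.3278]
dist 0.1653 twist 0.004718571700505603 rows 3 j7 now 1.3278259565970882
0.1 -0.7 55.1 0.002 ; 0.1 -0.7 55.1 0.002 ; 0.1 -0.7 55.1 0.002
[[319.8484 293.1572]
 [320.2194 227.756 ]
 [320.7321 137.3848]]
```

View pics/w10.png

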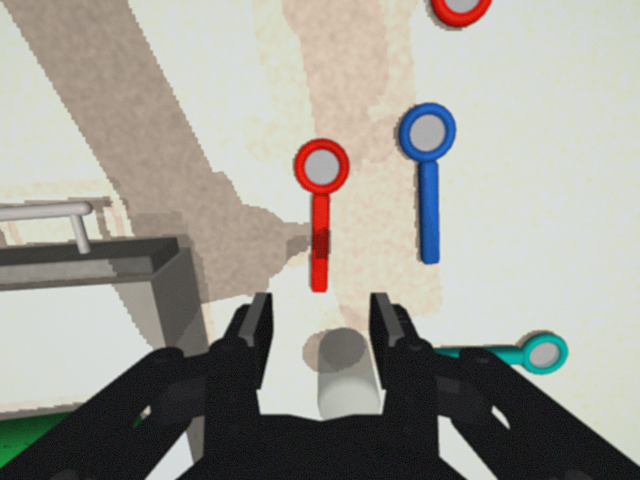

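Paddle spans (321,138) to (320,292), as forecast, and the bottle's foot at (343,350) clears it by about 3 cm. Grip.

{"fn": "carry_out", "kwargs": {"motion": "0.5 0 -1 55 0; 0.5 0 -1 55 0; 0.5 0 0 35 0; 0.5 0 0 20 0; 0.5 0 0 0 0; 1 0 0 0 0; 1 0 0 0 0; 1 0 0 0 0", "newtons": 60}}

```text
clock: 30.9
tcp_pos: [0.6259, 0.1929, 0.0064]
orientation: [0.011, 3.138, 0.002]
contact_force: [-0.8, -0.1, 6.7]
grip_width: 0.014
```

{"fn": "carry_out", "kwargs": {"motion": "1 0 0 -20 0; 1 0 0 -55 0; 1 0 0 -60 0; 1 0 0 -40 0; 1 0 0 0 0; 1 0 0 0 0; 1 0 0 0 0; 1 0 0 0 0"}}

```text
clock: 31.9
tcp_pos: [0.6237, 0.1923, 0.1781]
orientation: [-0.011, -3.14, 0.001]
contact_force: [0.8, -0.2, -0.5]
grip_width: 0.0139
```

```bash
cat > tray.py <<'E'
from h import *
p=camera_params('top');im=grab_frame('top')
h=cv2.cvtColor(im,cv2.COLOR_RGB2HSV).astype(int); H,S,V=h[...,0],h[...,1],h[...,2]
for nm,m in [('red',((H<8)|(H>172))&(S>130)),('blue',(H>100)&(H<130)&(S>130))]:
    m=m.copy(); m[:,:400]=0
    v,u=np.where(m); w=p2w(p,np.c_[u,v],.03)[:,:2]  # outline is rim
    rect=cv2.minAreaRect((w*1000).astype(np.float32)); print(nm,rect)
E
python3 - <<'E'
import tray
from h import *
st()
E
```

```text
red ((342.75067138671875, -391.1147766113281), (472.73236083984375, 256.60711669921875), 37.47305679321289)
blue ((606.752685546875, -329.62158203125), (214.49327087402344, 150.11839294433594), 88.65287017822266)
t 31.95 tcp [0.6239 0.1923 0.1783] yaw(x axis) 3.1348 zax [-0.0017 -0.0008 -1.    ] w 0.0137 F [-0.6216  0.1144 -1.0618] j [-0.632   0.5073  0.3318  1.6788 -0.1903  0.9891  1.3302]
```

```bash
sed -i 's/m\[:,:400\]=0/m[:,:400]=0; m[380:]=0/' tray.py; python3 tray.py
```

```text
red ((432.13934326171875, -320.789306640625), (215.62110900878906, 149.5933074951172), 88.77130126953125)
blue ((606.6307373046875, -329.5181884765625), (214.52685546875, 150.0635528564453), 88.7447738647461)
```

Run:
```python
from h import *
plan((.462,-.323,.17),1.549,big=True)
plan((.462,-.323,.17),1.549)
```

```text
t 32.0 tcp [0.6241 0.1923 0.1785] yaw(x axis) 3.1347 zax [-0.0013 -0.0007 -1.    ] w 0.0141 F [ 0.1219 -0.2228 -0.924 ] j [-0.632   0.5072  0.3319  1.6786 -0.1903  0.9891  1.3302]
dist 0.5402 twist 1.5857260720540904 rows 10 j7 now 1.3302183784426609
15.9 -51.6 0.9 0.159 ; 7.5 -53.5 0.9 0.159 ; -1.0 -54.0 0.9 0.159 ; -9.6 -53.2 0.9 0.159 ; -17.8 -51.0 0.9 0.159 ; -25.7 -47.5 0.9 0.159 ; -32.8 -42.9 0.9 0.159 ; -39.2 -37.2 0.9 0.159 ; -44.6 -30.5 0.9 0.159 ; -48.8 -23.1 0.9 0.159
t 32.0 tcp [0.6241 0.1923 0.1785] yaw(x axis) 3.1347 zax [-0.0013 -0.0007 -1.    ] w 0.0141 F [ 0.1219 -0.2228 -0.924 ] j [-0.632   0.5072  0.3319  1.6786 -0.1903  0.9891  1.3302]
dist 0.5402 twist -1.5558665815357027 rows 10 j7 now 1.3302183784426609
15.9 -51.6 0.9 -0.156 ; 23.7 -48.6 0.9 -0.156 ; 30.9 -44.3 0.9 -0.156 ; 37.4 -39.0 0.9 -0.156 ; 43.0 -32.7 0.9 -0.156 ; 47.5 -25.7 0.9 -0.156 ; 50.9 -18.0 0.9 -0.156 ; 53.1 -9.9 0.9 -0.156 ; 54.0 -1.5 0.9 -0.156 ; 53.6 6.9 0.9 -0.156
```

{"fn": "carry_out", "kwargs": {"motion": "1 16 -52 0 0.159; 1 8 -53 0 0.159; 1 -1 -54 0 0.159; 1 -10 -53 0 0.159; 1 -18 -51 0 0.159; 1 -26 -48 0 0.159; 1 -33 -43 0 0.159; 1 -39 -37 0 0.159"}}

```text
clock: 33.0
tcp_pos: [0.4935, -0.2216, 0.1794]
orientation: [1.881, 2.516, 0.0]
contact_force: [0.7, -0.4, -0.2]
grip_width: 0.0139
```

{"fn": "carry_out", "kwargs": {"motion": "1 -45 -30 0 0.159; 1 -49 -23 0 0.155; 1 0 0 0 0; 1 0 0 30 0; 1 0 0 30 0; 1 0 0 10 0; 1 0 0 0 0; 1 0 0 0 0"}}

```text
clock: 34.0
tcp_pos: [0.4628, -0.3237, 0.1103]
orientation: [2.244, 2.196, 0.001]
contact_force: [0.8, -0.2, -0.9]
grip_width: 0.0141
```

Run:
```python
from h import *
plan((.462,-.323,.0135),1.549)
p=camera_params('wrist');save(grab_frame('wrist'),'w11')
```

```text
t 34.0 tcp [ 0.4628 -0.3237  0.1103] yaw(x axis) 1.5492 zax [ 0.0015 -0.0007 -1.    ] w 0.0141 F [ 0.8243 -0.1886 -0.8575] j [-0.0483  0.5456  0.7314  1.9655 -0.4971  0.8145  0.9402]
dist 0.0968 twist 0.00016798280267171783 rows 2 j7 now 0.9402147360144801
0.4 -0.5 48.4 0.000 ; 0.4 -0.5 48.4 0.000
```

View pics/w11.png

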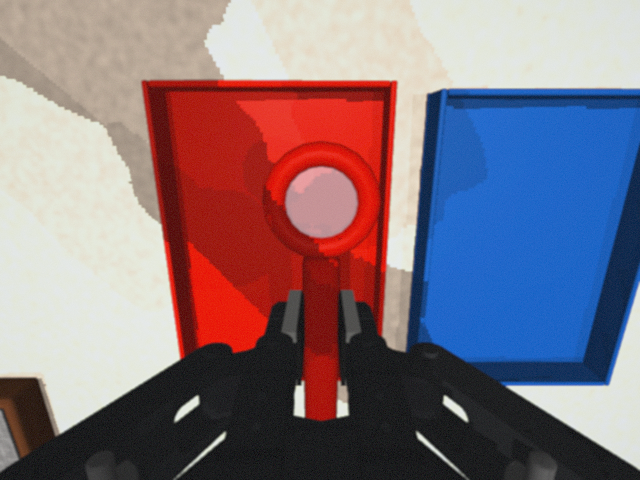

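Run:
```python
from h import *
p=camera_params('wrist')
print(p2w(p,[(143,82),(397,82)],.03), p2w(p,[(433,91)],.03))
```

```text
[[ 0.3622 -0.2195  0.03  ]
 [ 0.5098 -0.2225  0.03  ]] [[ 0.5311 -0.2278  0.03  ]]
```

{"fn": "carry_out", "kwargs": {"motion": "1 0 -1 45 0; 1 0 0 35 0; 1 0 0 16 0; 1 0 0 0 0; 0.6 0 0 0 0; 0.6 0 0 0 0; 0.6 0 0 -30 0; 0.6 0 0 -60 0"}}

```text
clock: 35.05
tcp_pos: [0.4602, -0.3225, 0.1035]
orientation: [-2.243, -2.195, 0.002]
contact_force: [1.9, -0.1, 0.5]
grip_width: 0.0341
```

{"fn": "carry_out", "kwargs": {"motion": "0.6 0 0 -60 0; 0.5 0 0 0 0; 0.5 0 0 0 0; 0.5 0 0 0 0; 0.5 0 0 0 0; 0.5 0 0 0 0; 0.5 0 0 0 0; 0.5 0 0 0 0"}}

```text
clock: 36.05
tcp_pos: [0.461, -0.3234, 0.1632]
orientation: [-2.246, -2.197, 0.0]
contact_force: [-0.4, -0.0, 0.1]
grip_width: 0.0424
```

Run:
```python
from h import *
save(grab_frame('wrist'),'w12')
im=grab_frame('top');p=camera_params('top');save(im,'t12')
for k,roi in [('red',(160,270,230,370)),('blue',(185,190,225,270))]:
    print(k,roi,find(im,p,k,roi))
plan((.3985,.301,.17),-.047,big=True)
plan((.3985,.301,.17),-.047)
```

```text
red (160, 270, 230, 370) {'n': 518, 'L': np.float64(0.1374), 'grip': array([0.3961, 0.3011]), 'yaw': np.float64(-0.047), 'width': (np.float64(0.046), np.float64(0.0152)), 'mu': array([0.4101, 0.3004])}
blue (185, 190, 225, 270) {'n': 507, 'L': np.float64(0.1372), 'grip': array([0.6021, 0.2863]), 'yaw': np.float64(-3.034), 'width': (np.float64(0.0452), np.float64(0.0161)), 'mu': array([0.5885, 0.2848])}
t 36.15 tcp [ 0.4611 -0.3233  0.1633] yaw(x axis) 1.5488 zax [-0.  0. -1.] w 0.0425 F [-0.1618 -0.5902  0.906 ] j [-0.1067  0.4752  0.8033  1.932  -0.4291  0.913   0.8887]
dist 0.6275 twist 1.5958070792806751 rows 11 j7 now 0.8886934436690554
56.6 -6.9 -0.6 0.145 ; 55.0 -15.0 -0.6 0.145 ; 52.3 -22.8 -0.6 0.145 ; 48.4 -30.2 -0.6 0.145 ; 43.5 -36.8 -0.6 0.145 ; 37.8 -42.7 -0.6 0.145 ; 31.2 -47.8 -0.6 0.145 ; 24.0 -51.8 -0.6 0.145 ; 16.2 -54.7 -0.6 0.145 ; 8.1 -56.5 -0.6 0.145 ; -0.1 -57.0 -0.6 0.145
t 36.15 tcp [ 0.4611 -0.3233  0.1633] yaw(x axis) 1.5488 zax [-0.  0. -1.] w 0.0425 F [-0.1618 -0.5902  0.906 ] j [-0.1067  0.4752  0.8033  1.932  -0.4291  0.913   0.8887]
dist 0.6275 twist -1.545785574309118 rows 11 j7 now 0.8886934436690554
56.6 -6.9 -0.6 -0.141 ; 57.0 1.1 -0.6 -0.141 ; 56.3 9.0 -0.6 -0.141 ; 54.5 16.8 -0.6 -0.141 ; 51.6 24.3 -0.6 -0.141 ; 47.7 31.3 -0.6 -0.141 ; 42.8 37.7 -0.6 -0.141 ; 37.1 43.3 -0.6 -0.141 ; 30.7 48.1 -0.6 -0.141 ; 23.7 51.9 -0.6 -0.141 ; 16.2 54.7 -0.6 -0.141
```

View pics/w12.png

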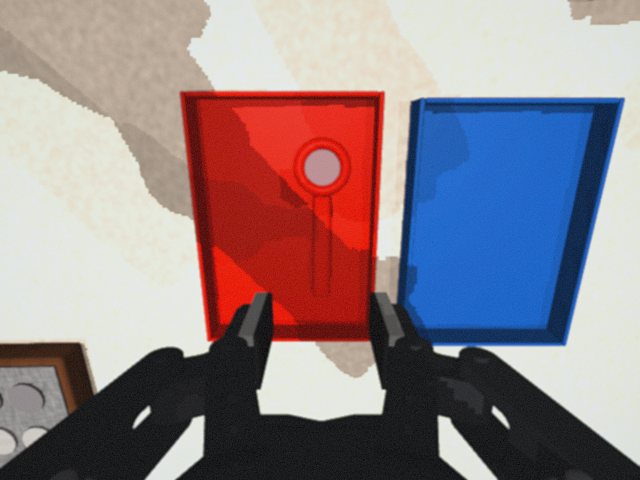

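View pics/t12.png

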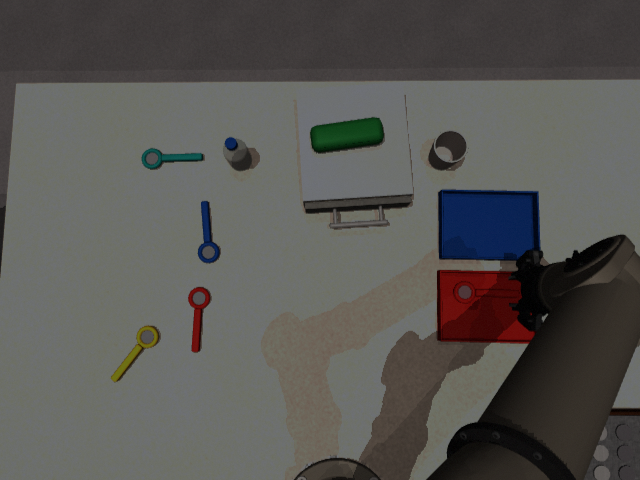

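Red paddle lies flat in the red tray at (322,215). The drawer is shut in the top view and the other paddles are unmoved. Next is blue.

Run:
```python
from h import *
plan((.600,.286,.16),-3.034)
plan((.600,.286,.16),-3.034,big=True)
```

```text
t 36.15 tcp [ 0.4611 -0.3233  0.1633] yaw(x axis) 1.5488 zax [-0.  0. -1.] w 0.0425 F [-0.1618 -0.5902  0.906 ] j [-0.1067  0.4752  0.8033  1.932  -0.4291  0.913   0.8887]
dist 0.625 twist 1.441214425690882 rows 11 j7 now 0.8886934436690554
55.7 11.4 0.3 0.131 ; 56.7 4.0 0.3 0.131 ; 56.7 -3.4 0.3 0.131 ; 55.8 -10.8 0.3 0.131 ; 53.9 -18.0 0.3 0.131 ; 51.1 -24.9 0.3 0.131 ; 47.4 -31.3 0.3 0.131 ; 42.9 -37.2 0.3 0.131 ; 37.7 -42.5 0.3 0.131 ; 31.8 -47.1 0.3 0.131 ; 25.4 -50.8 0.3 0.131
t 36.15 tcp [ 0.4611 -0.3233  0.1633] yaw(x axis) 1.5488 zax [-0.  0. -1.] w 0.0425 F [-0.1618 -0.5902  0.906 ] j [-0.1067  0.4752  0.8033  1.932  -0.4291  0.913   0.8887]
dist 0.625 twist -1.700378227898911 rows 11 j7 now 0.8886934436690554
55.7 11.4 0.3 -0.155 ; 53.2 19.8 0.3 -0.155 ; 49.5 27.8 0.3 -0.155 ; 44.7 35.1 0.3 -0.155 ; 38.7 41.6 0.3 -0.155 ; 31.9 47.0 0.3 -0.155 ; 24.3 51.4 0.3 -0.155 ; 16.1 54.5 0.3 -0.155 ; 7.5 56.3 0.3 -0.155 ; -1.3 56.8 0.3 -0.155 ; -10.0 55.9 0.3 -0.155
```

{"fn": "carry_out", "kwargs": {"motion": "0.5 56 11 0 -0.155; 0.5 53 20 0 -0.155; 0.5 50 28 0 -0.155; 0.5 45 35 0 -0.155; 0.5 39 42 0 -0.155; 0.5 32 47 0 -0.155; 0.5 24 51 0 -0.155; 0.5 16 54 0 -0.155"}}

```text
clock: 37.15
tcp_pos: [0.5613, 0.1222, 0.1635]
orientation: [0.543, 3.094, 0.0]
contact_force: [1.8, -1.3, 0.4]
grip_width: 0.0426
```

{"fn": "carry_out", "kwargs": {"motion": "0.5 7 56 0 -0.155; 0.5 -1 57 0 -0.155; 0.5 -10 56 0 -0.15; 0.5 0 0 0 0; 0.5 0 0 0 0; 0.5 0 0 0 0; 0.5 0 0 0 0; 0.5 0 0 0 0"}}

```text
clock: 38.15
tcp_pos: [0.5985, 0.2859, 0.1635]
orientation: [-0.166, 3.137, 0.0]
contact_force: [0.0, 0.2, 0.4]
grip_width: 0.0427
```

Run:
```python
from h import *
plan((.600,.286,.004),-3.034)
p=camera_params('wrist');save(grab_frame('wrist'),'w13')
g=np.array([.6021,.2863]);u=np.array([np.cos(-3.034),np.sin(-3.034)])
print(w2p(p,[[*(g+a*u),.014] for a in(-.063,0,.076)]))
```

```text
t 38.15 tcp [0.5985 0.2859 0.1635] yaw(x axis) -3.0356 zax [ 0.0002  0.0001 -1.    ] w 0.0427 F [0.042  0.1592 0.4154] j [-0.7508  0.5352  0.2985  1.6643 -0.1829  0.9694  1.289 ]
dist 0.1595 twist -0.0015701711049653788 rows 3 j7 now 1.289017071534564
-0.5 -0.0 53.2 -0.001 ; -0.5 -0.0 53.2 -0.001 ; -0.5 -0.0 53.2 -0.001
[[322.5499 295.2684]
 [322.6365 228.7497]
 [322.7566 136.5951]]
```

View pics/w13.png

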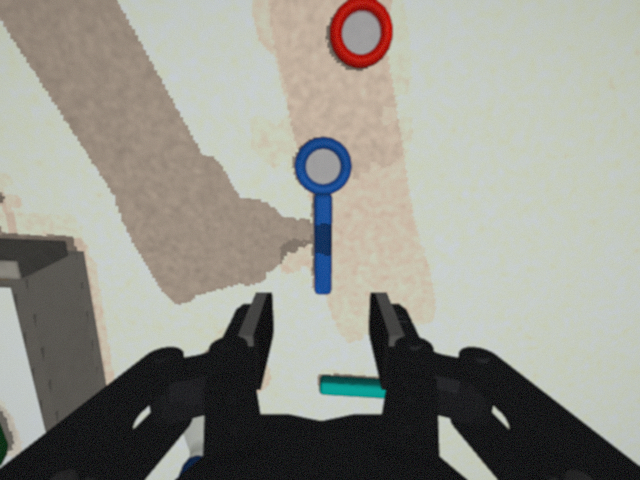

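Blue paddle spans (323,138) to (323,293), as forecast. Grip.

{"fn": "carry_out", "kwargs": {"motion": "0.5 -1 0 55 0; 0.5 0 0 55 0; 0.5 0 0 33 0; 0.5 0 0 16 0; 0.5 0 0 0 0; 1 0 0 0 0; 1 0 0 0 0; 1 0 0 0 0", "newtons": 60}}

```text
clock: 39.2
tcp_pos: [0.6007, 0.2873, 0.0064]
orientation: [-0.168, 3.134, 0.002]
contact_force: [-0.4, -0.6, 6.6]
grip_width: 0.0143
```

{"fn": "carry_out", "kwargs": {"motion": "1 0 0 -20 0; 1 0 0 -55 0; 1 0 0 -60 0; 1 0 0 -40 0; 1 0 0 0 0; 1 0 0 0 0; 1 0 0 0 0; 1 0 0 0 0"}}

```text
clock: 40.2
tcp_pos: [0.5987, 0.2864, 0.1781]
orientation: [0.168, -3.135, 0.002]
contact_force: [-0.3, 0.5, -1.6]
grip_width: 0.014
```

Run:
```python
from h import *
plan((.608,-.334,.17),1.549,big=True)
plan((.608,-.334,.17),1.549)
```

```text
t 40.2 tcp [0.5987 0.2864 0.1781] yaw(x axis) -3.0345 zax [-0.0019 -0.0012 -1.    ] w 0.014 F [-0.3101  0.4807 -1.6147] j [-0.7572  0.5224  0.3072  1.6496 -0.1801  0.9998  1.2874]
dist 0.6205 twist 1.6997338117565635 rows 11 j7 now 1.2874301742179843
5.2 -56.2 0.8 0.155 ; -3.5 -56.3 0.8 0.155 ; -12.1 -55.1 0.8 0.155 ; -20.5 -52.6 0.8 0.155 ; -28.3 -48.8 0.8 0.155 ; -35.5 -43.8 0.8 0.155 ; -41.8 -37.9 0.8 0.155 ; -47.1 -31.0 0.8 0.155 ; -51.3 -23.3 0.8 0.155 ; -54.3 -15.2 0.8 0.155 ; -56.0 -6.6 0.8 0.155
t 40.2 tcp [0.5987 0.2864 0.1781] yaw(x axis) -3.0345 zax [-0.0019 -0.0012 -1.    ] w 0.014 F [-0.3101  0.4807 -1.6147] j [-0.7572  0.5224  0.3072  1.6496 -0.1801  0.9998  1.2874]
dist 0.6205 twist -1.4418588418332297 rows 11 j7 now 1.2874301742179843
5.2 -56.2 0.8 -0.131 ; 12.5 -55.0 0.8 -0.131 ; 19.6 -52.9 0.8 -0.131 ; 26.3 -49.9 0.8 -0.131 ; 32.6 -46.0 0.8 -0.131 ; 38.3 -41.4 0.8 -0.131 ; 43.4 -36.0 0.8 -0.131 ; 47.8 -30.0 0.8 -0.131 ; 51.3 -23.5 0.8 -0.131 ; 53.9 -16.6 0.8 -0.131 ; 55.6 -9.4 0.8 -0.131
```

{"fn": "carry_out", "kwargs": {"motion": "1 5 -56 0 0.155; 1 -4 -56 0 0.155; 1 -12 -55 0 0.155; 1 -20 -53 0 0.155; 1 -28 -49 0 0.155; 1 -35 -44 0 0.155; 1 -42 -38 0 0.155; 1 -47 -31 0 0.155"}}

```text
clock: 41.2
tcp_pos: [0.604, -0.1657, 0.1788]
orientation: [-1.692, -2.646, 0.001]
contact_force: [0.2, 0.4, -0.5]
grip_width: 0.0141
```

{"fn": "carry_out", "kwargs": {"motion": "1 -51 -23 0 0.155; 1 -54 -15 0 0.155; 1 -56 -7 0 0.15; 1 0 0 0 0; 1 0 0 30 0; 1 0 0 30 0; 1 0 0 10 0; 1 0 0 0 0"}}

```text
clock: 42.2
tcp_pos: [0.606, -0.3318, 0.1088]
orientation: [-2.244, -2.197, 0.001]
contact_force: [-0.5, -0.6, 0.1]
grip_width: 0.0143
```

Run:
```python
from h import *
plan((.608,-.334,.0135),1.549)
save(grab_frame('wrist'),'w14')
```

```text
t 42.2 tcp [ 0.606  -0.3318  0.1088] yaw(x axis) 1.5498 zax [-0.0012  0.0006 -1.    ] w 0.0143 F [-0.4758 -0.5765  0.1221] j [-0.0494  0.7363  0.7098  1.6464 -0.5579  0.9729  0.8349]
dist 0.0954 twist 0.0007953827042004313 rows 2 j7 now 0.8348890780455235
-1.1 1.1 47.7 0.000 ; -1.1 1.1 47.7 0.000
```

View pics/w14.png

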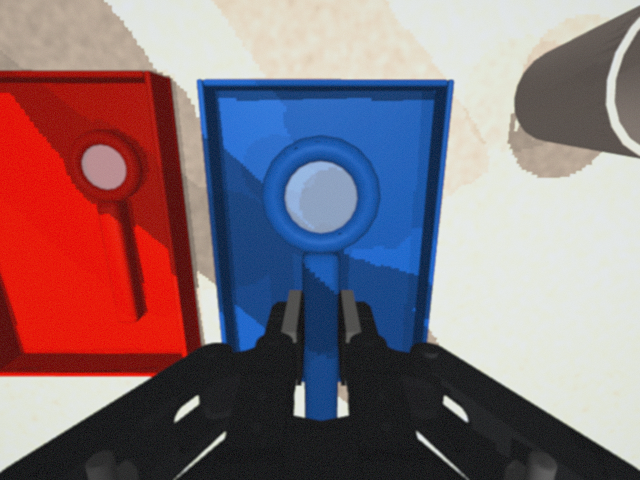

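Blue paddle is centred over the blue tray: lens at (321,195), rims at columns 200 and 452. Lower and release.

{"fn": "carry_out", "kwargs": {"motion": "1 -2 1 45 0; 1 0 0 35 0; 1 0 0 15 0; 1 0 0 0 0; 0.6 0 0 0 0; 0.6 0 0 0 0; 0.6 0 0 -30 0; 0.6 0 0 -60 0"}}

```text
clock: 43.25
tcp_pos: [0.606, -0.3335, 0.1039]
orientation: [-2.243, -2.195, 0.002]
contact_force: [0.7, 0.3, 0.3]
grip_width: 0.0342
```

{"fn": "carry_out", "kwargs": {"motion": "0.6 0 0 -60 0; 0.5 0 0 0 0; 0.5 0 0 0 0; 0.5 0 0 0 0; 0.5 0 0 0 0; 0.5 0 0 0 0; 0.5 0 0 0 0; 0.5 0 0 0 0"}}

```text
clock: 44.25
tcp_pos: [0.6069, -0.3346, 0.1642]
orientation: [-2.246, -2.197, 0.0]
contact_force: [0.2, 1.0, 0.3]
grip_width: 0.0427
```

Run:
```python
from h import *
save(grab_frame('wrist'),'w15')
im=grab_frame('top');p=camera_params('top');save(im,'t15')
print(find(im,p,'red',(160,270,230,370)))
plan((.3985,.301,.17),-.047,big=True)
plan((.3985,.301,.17),-.047)
```

```text
{'n': 523, 'L': np.float64(0.1375), 'grip': array([0.3962, 0.301 ]), 'yaw': np.float64(-0.047), 'width': (np.float64(0.0462), np.float64(0.0153)), 'mu': array([0.4106, 0.3002])}
t 44.35 tcp [ 0.607  -0.3346  0.1643] yaw(x axis) 1.5488 zax [-0. -0. -1.] w 0.0425 F [-0.4189 -1.1619  0.0287] j [-0.0706  0.6823  0.7531  1.6051 -0.5162  1.0628  0.8056]
dist 0.669 twist 1.5957589959313552 rows 12 j7 now 0.805637841604741
52.6 -18.5 -0.5 0.133 ; 49.7 -25.3 -0.5 0.133 ; 45.9 -31.7 -0.5 0.133 ; 41.2 -37.5 -0.5 0.133 ; 35.9 -42.6 -0.5 0.133 ; 29.9 -47.0 -0.5 0.133 ; 23.4 -50.6 -0.5 0.133 ; 16.5 -53.2 -0.5 0.133 ; 9.3 -55.0 -0.5 0.133 ; 2.0 -55.7 -0.5 0.133 ; -5.5 -55.5 -0.5 0.133 ; -12.8 -54.3 -0.5 0.133
t 44.35 tcp [ 0.607  -0.3346  0.1643] yaw(x axis) 1.5488 zax [-0. -0. -1.] w 0.0425 F [-0.4189 -1.1619  0.0287] j [-0.0706  0.6823  0.7531  1.6051 -0.5162  1.0628  0.8056]
dist 0.669 twist -1.545833657658438 rows 12 j7 now 0.805637841604741
52.6 -18.5 -0.5 -0.129 ; 54.5 -11.6 -0.5 -0.129 ; 55.6 -4.5 -0.5 -0.129 ; 55.7 2.6 -0.5 -0.129 ; 54.9 9.8 -0.5 -0.129 ; 53.2 16.7 -0.5 -0.129 ; 50.6 23.4 -0.5 -0.129 ; 47.1 29.7 -0.5 -0.129 ; 42.9 35.6 -0.5 -0.129 ; 38.0 40.8 -0.5 -0.129 ; 32.5 45.3 -0.5 -0.129 ; 26.4 49.1 -0.5 -0.129
```

View pics/w15.png

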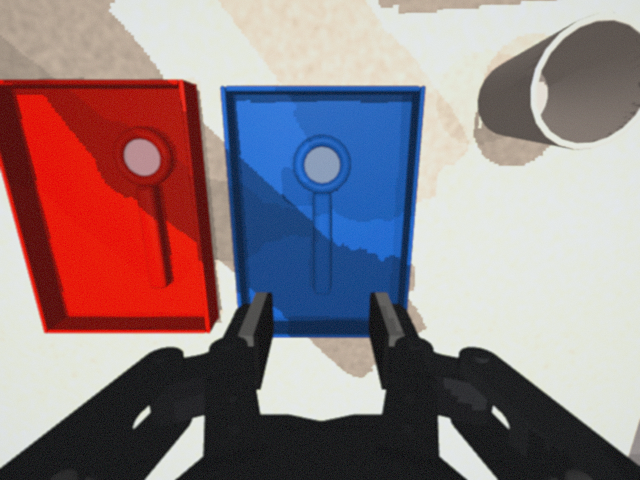

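View pics/t15.png

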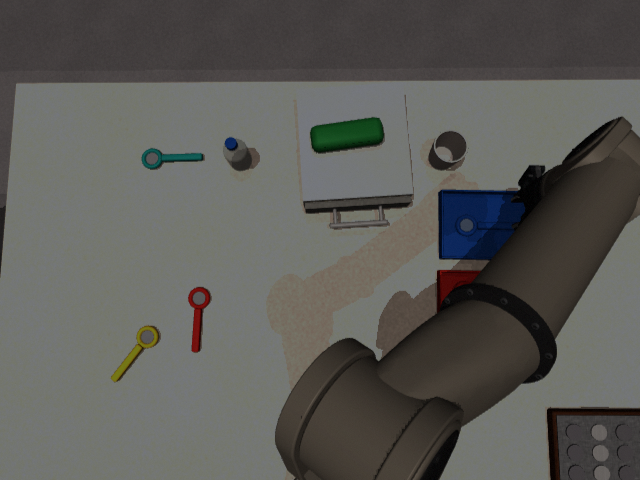

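Blue lies flat in its tray. The last red paddle at (198,320) is unmoved.

{"fn": "carry_out", "kwargs": {"motion": "0.5 53 -18 0 -0.129; 0.5 54 -12 0 -0.129; 0.5 56 -5 0 -0.129; 0.5 56 3 0 -0.129; 0.5 55 10 0 -0.129; 0.5 53 17 0 -0.129; 0.5 51 23 0 -0.129; 0.5 47 30 0 -0.129"}}

```text
clock: 45.35
tcp_pos: [0.4672, 0.0916, 0.1647]
orientation: [0.863, 3.02, 0.001]
contact_force: [1.4, 0.4, -0.2]
grip_width: 0.0427
```

{"fn": "carry_out", "kwargs": {"motion": "0.5 43 36 0 -0.129; 0.5 38 41 0 -0.129; 0.5 32 45 0 -0.129; 0.5 26 49 0 -0.129; 0.5 0 0 0 0; 0.5 0 0 0 0; 0.5 0 0 0 0; 0.5 0 0 0 0"}}

```text
clock: 46.35
tcp_pos: [0.3994, 0.3006, 0.1644]
orientation: [0.074, 3.141, -0.0]
contact_force: [0.9, -0.5, 0.7]
grip_width: 0.0428
```

Run:
```python
from h import *
plan((.3975,.301,.004),-.047)
p=camera_params('wrist');save(grab_frame('wrist'),'w16')
g=np.array([.3962,.301]);u=np.array([np.cos(-.047),np.sin(-.047)])
print(w2p(p,[[*(g+a*u),.014] for a in(-.063,0,.076)]))
```

```text
t 46.35 tcp [0.3994 0.3006 0.1644] yaw(x axis) 3.0944 zax [ 0.0001 -0.0002 -1.    ] w 0.0428 F [ 0.8572 -0.4529  0.6741] j [-1.0631  0.2797  0.3473  2.0534 -0.1276  0.8286  0.8818]
dist 0.1604 twist -0.00022647294160149656 rows 3 j7 now 0.88176399925714
0.6 0.1 53.5 -0.000 ; 0.6 0.1 53.5 -0.000 ; 0.6 0.1 53.5 -0.000
[[323.1009 144.1677]
 [322.8838 220.414 ]
 [322.6555 300.5964]]
```

View pics/w16.png

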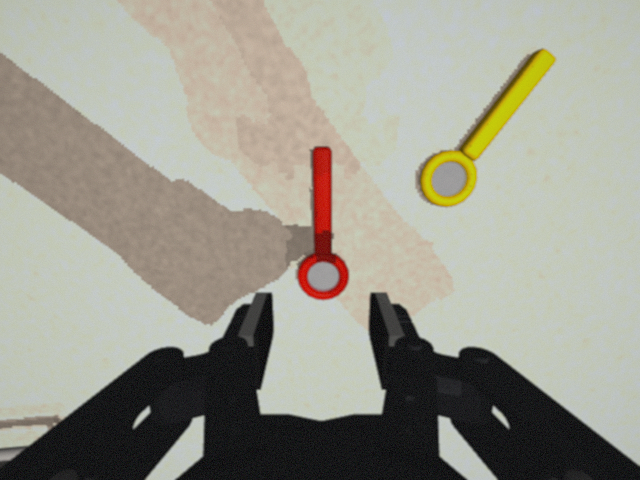

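Red paddle spans (322,147) to (323,299), as forecast. Grip.

{"fn": "carry_out", "kwargs": {"motion": "0.5 2 0 55 0; 0.5 0 0 55 0; 0.5 0 0 33 0; 0.5 0 0 17 0; 0.5 0 0 0 0; 1 0 0 0 0; 1 0 0 0 0; 1 0 0 0 0", "newtons": 60}}

```text
clock: 47.4
tcp_pos: [0.3978, 0.3026, 0.0058]
orientation: [0.07, 3.139, 0.003]
contact_force: [-0.5, -1.2, 7.9]
grip_width: 0.014
```

{"fn": "carry_out", "kwargs": {"motion": "1 0 0 -20 0; 1 0 0 -50 0; 1 0 0 -50 0; 1 0 0 -20 0; 1 0 0 0 0; 1 0 0 0 0; 1 0 0 0 0; 1 0 0 0 0"}}

```text
clock: 48.4
tcp_pos: [0.3965, 0.3014, 0.1434]
orientation: [-0.07, -3.14, 0.002]
contact_force: [-0.4, 0.2, -1.2]
grip_width: 0.0143
```

Run:
```python
from h import *
o,T=st()
# lens toward tool -x -> after turn -y ; target
print('A to waypoint'); plan((.52,0,.16),2.3)
```

```text
t 48.4 tcp [0.3965 0.3014 0.1434] yaw(x axis) 3.0967 zax [-0.0011 -0.0014 -1.    ] w 0.0143 F [-0.4171  0.2084 -1.2103] j [-1.0739  0.3111  0.3572  2.0744 -0.152   0.7821  0.9018]
A to waypoint
t 48.4 tcp [0.3965 0.3014 0.1434] yaw(x axis) 3.0967 zax [-0.0011 -0.0014 -1.    ] w 0.0143 F [-0.4171  0.2084 -1.2103] j [-1.0739  0.3111  0.3572  2.0744 -0.152   0.7821  0.9018]
dist 0.3262 twist 0.7966977483593887 rows 6 j7 now 0.9018070818270866
-22.8 -49.3 -2.7 0.133 ; -29.1 -45.8 -2.7 0.133 ; -34.9 -41.6 -2.7 0.133 ; -40.1 -36.6 -2.7 0.133 ; -44.6 -30.9 -2.7 0.133 ; -48.3 -24.7 -2.7 0.133
```

{"fn": "carry_out", "kwargs": {"motion": "1 -23 -49 -3 0.133; 1 -29 -46 -3 0.133; 1 -35 -42 -3 0.133; 1 -40 -37 -3 0.133; 1 -45 -31 -3 0.133; 1 -48 -25 -3 0.133; 1 0 0 0 0; 1 0 0 0 0"}}

```text
clock: 49.4
tcp_pos: [0.5192, -0.0003, 0.1617]
orientation: [-1.284, -2.866, 0.001]
contact_force: [0.0, 0.9, -1.1]
grip_width: 0.0142
```

Run:
```python
from h import *
plan((.403,-.316,.16),1.549)
```

```text
t 49.4 tcp [ 0.5192 -0.0003  0.1617] yaw(x axis) 2.2992 zax [-0.0013 -0.0001 -1.    ] w 0.0142 F [ 0.01    0.9231 -1.0801] j [-0.6403  0.3556  0.6441  2.0259 -0.2822  0.8485  0.8911]
dist 0.3364 twist 0.7501747079704266 rows 6 j7 now 0.8910977341148072
-26.4 -49.5 0.3 0.125 ; -32.3 -45.8 0.3 0.125 ; -37.8 -41.4 0.3 0.125 ; -42.7 -36.4 0.3 0.125 ; -46.9 -30.8 0.3 0.125 ; -50.3 -24.7 0.3 0.125
```

{"fn": "carry_out", "kwargs": {"motion": "1 -26 -50 0 0.125; 1 -32 -46 0 0.125; 1 -38 -41 0 0.125; 1 -43 -36 0 0.125; 1 -47 -31 0 0.125; 1 -50 -25 0 0.125; 1 0 0 0 0; 1 0 0 0 0"}}

```text
clock: 50.4
tcp_pos: [0.4033, -0.3146, 0.1618]
orientation: [-2.242, -2.199, -0.001]
contact_force: [-0.5, -0.0, -1.1]
grip_width: 0.0143
```

{"fn": "carry_out", "kwargs": {"motion": "1 0 0 30 0; 1 0 0 20 0; 1 0 0 0 0; 1 0 0 0 0; 1 0 0 0 0; 1 0 0 0 0; 1 0 0 0 0; 1 0 0 0 0"}}

```text
clock: 51.4
tcp_pos: [0.4028, -0.3163, 0.1124]
orientation: [2.246, 2.197, 0.0]
contact_force: [-0.1, -0.4, -0.3]
grip_width: 0.0142
```

Run:
```python
from h import *
plan((.404,-.316,.0135),1.549)
save(grab_frame('wrist'),'w17')
```

```text
t 51.4 tcp [ 0.4028 -0.3163  0.1124] yaw(x axis) 1.5486 zax [ 0.0002 -0.     -1.    ] w 0.0142 F [-0.1272 -0.3932 -0.3001] j [-0.0829  0.4807  0.8043  2.0867 -0.498   0.7721  1.0105]
dist 0.0989 twist -0.00035513452253899125 rows 2 j7 now 1.0105063782179922
0.1 0.6 49.4 -0.000 ; 0.1 0.6 49.4 -0.000
```

View pics/w17.png

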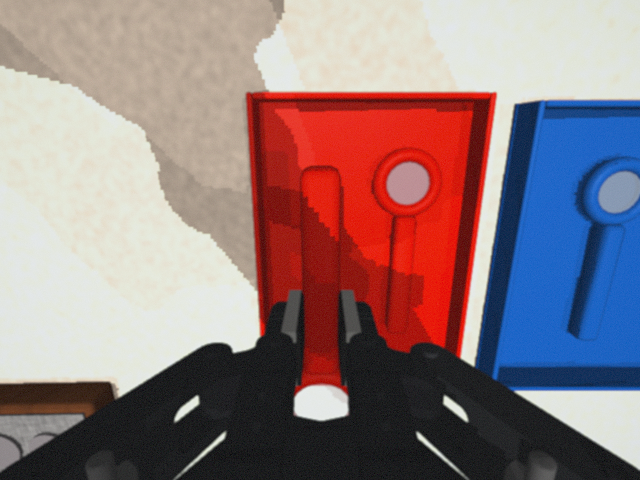

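Paddle is over the free half of the red tray, next to the first one (handle at column 400). Lower and release.

{"fn": "carry_out", "kwargs": {"motion": "1 0 1 45 0; 1 0 0 37 0; 1 0 0 17 0; 1 0 0 0 0; 0.6 0 0 0 0; 0.6 0 0 0 0; 0.6 0 0 -30 0; 0.6 0 0 -60 0"}}

```text
clock: 52.45
tcp_pos: [0.403, -0.3155, 0.1037]
orientation: [-2.244, -2.195, 0.002]
contact_force: [0.1, -0.0, 0.7]
grip_width: 0.0341
```

{"fn": "carry_out", "kwargs": {"motion": "0.5 0 0 -50 0; 0.5 0 0 -50 0; 0.5 0 0 0 0; 0.5 0 0 0 0; 0.5 0 0 0 0; 0.5 0 0 0 0; 0.5 0 0 0 0; 0.5 0 0 0 0"}}

```text
clock: 53.45
tcp_pos: [0.4036, -0.3163, 0.203]
orientation: [-2.246, -2.196, 0.001]
contact_force: [-0.3, 0.3, 0.2]
grip_width: 0.0424
```

Run:
```python
from h import *
st()
for n in('wrist','scene','top'): save(grab_frame(n),'f_'+n)
```

```text
t 53.45 tcp [ 0.4036 -0.3163  0.203 ] yaw(x axis) 1.5486 zax [-0.0006  0.     -1.    ] w 0.0424 F [-0.3155  0.2679  0.1813] j [-0.2186  0.3493  0.9495  2.0124 -0.3486  0.9504  0.8873]
```

View pics/f_wrist.png

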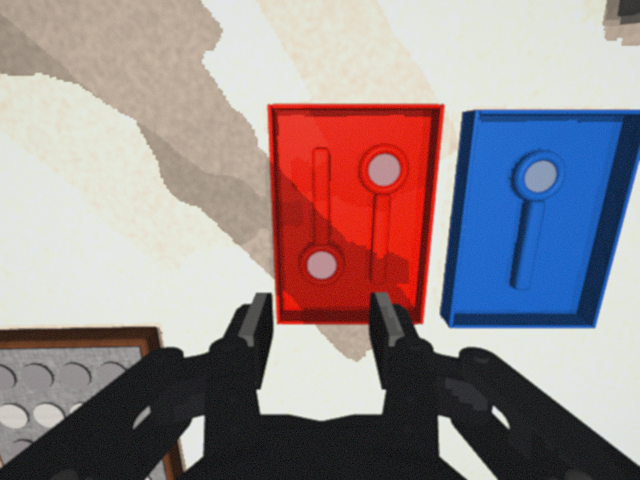

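View pics/f_scene.png

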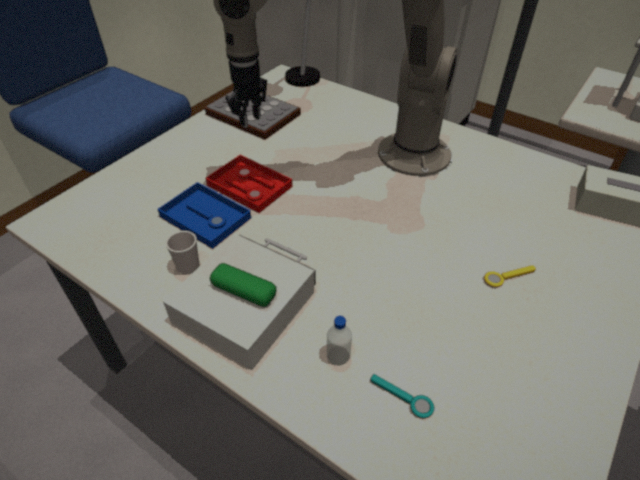

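View pics/f_top.png

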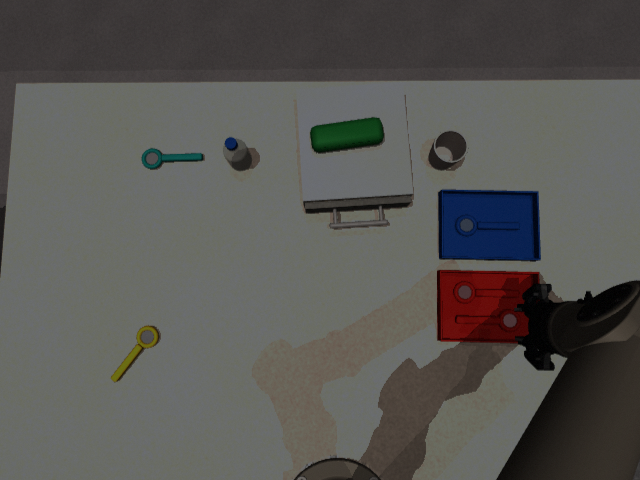

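Run:
```python
import cv2
im=cv2.imread('pics/f_top.png'); cv2.imwrite('pics/f_crop.png',cv2.resize(im[170:240,290:425],None,fx=5.5,fy=5.5,interpolation=cv2.INTER_CUBIC))
```

```text
(no output)
```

View pics/f_crop.png

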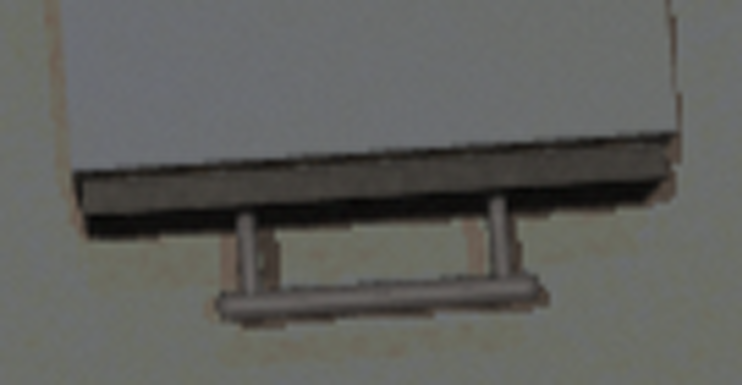

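The wooden gap line visible at the start has gone, so the drawer is fully shut. Both trays are filled and the bystanders are where they were.

```bash
python3 -c "
from bench import r
print(r.hand_in())"
```

```text
the job is handed in; nothing more can be done
None
```

The desk is tidied and the job was handed in at about 54 s on the clock.

- **Drawer:** I opened it about 165 mm and laid the silver torch and black occluder flat inside. I then pushed it shut against its stop; the last pushes gave 12 N. The wooden gap line seen at the start has gone in the final top view.
- **Trays:** Both red paddles lie flat side by side in the red tray. The only blue paddle I found lies flat in the blue tray; no second blue one was in view.
- **Left alone:** The bottle, pot, spectacle case and the turquoise and yellow look-alikes look unmoved in the final pictures.
- **Checks:** None failed, and I saw no knocked object or slackened grip. I could not see inside the drawer after shutting it; the torch and occluder lay flat just before. The gripper read bar thickness and object widths about 2 mm low throughout, which did not affect any grasp.

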